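Ready the bench dryer: swap the trap cartridge, load bottles, timer to eight

TASK

Get the bench dryer ready for a run: swap the moisture-trap cartridge (push the spent one in the bayonet socket down, turn it back anticlockwise, stand it upright in the steel waste tray; then lock in the fresh one from the table: lugs down the slots, push in against the spring, turn clockwise a quarter, let it click up home) and stand every small amber sample bottle upright on the aluminium shelf plate. Only when all that is done, set the timer: roll its thumbwheel ridge by ridge until the face with eight dots is on top, clicked in. Do not knock over the glass beaker, the white jar or the steel weight.

Things in the scene. Friction and masses are not known exactly. Their poses are not given: they have to be found in the camera images.
- bottle1: Low capped sample bottle, amber glass, 44 mm diameter (heights 0 to 30 mm) with a white cap 40 mm wide on top (30 to 40 mm), 70 g, standing upright. Origin: centre of its underside, z up. Between two and four of the four bottles are there; None = absent (or held).
- bottle2: Low capped sample bottle, amber glass, 44 mm diameter (heights 0 to 30 mm) with a white cap 40 mm wide on top (30 to 40 mm), 70 g, standing upright. Origin: centre of its underside, z up. Between two and four of the four bottles are there; None = absent (or held).
- bottle3: Low capped sample bottle, amber glass, 44 mm diameter (heights 0 to 30 mm) with a white cap 40 mm wide on top (30 to 40 mm), 70 g, standing upright. Origin: centre of its underside, z up. Between two and four of the four bottles are there; None = absent (or held).
- bottle4: Low capped sample bottle, amber glass, 44 mm diameter (heights 0 to 30 mm) with a white cap 40 mm wide on top (30 to 40 mm), 70 g, standing upright. Origin: centre of its underside, z up. Between two and four of the four bottles are there; None = absent (or held).
- shelf_plate: Plain flat aluminium plate fixed on the table, 130 mm (its x) by 280 mm (its y), 8 mm thick, no rim. Origin: centre of its underside; top at z = 8 mm. A bottle counts as on it with its centre at least 10 mm inside the edges, upright.
- cartridge: Fresh moisture-trap cartridge, upright on the table, 94 mm tall, 140 g. From below: steel foot and neck 29 mm diameter (heights 0-28 mm), two lugs on the foot along its own +x and -x, reaching 28 mm from the axis, 8 mm wide, heights 0-8; ribbed canister 48 mm diameter (28-66); grey bar grip (66-94). Origin: centre of the foot's underside. Half turns are alike.
- cartridge_grip (a point): Middle of the cartridge's bar grip, on its axis, 80 mm above its underside. The bar is 46 mm long along the cartridge's x (the direction of the lugs), 16 mm wide along its y, 28 mm tall.
- old_cartridge: Spent moisture-trap cartridge, same shape and size as the fresh one; at the start it is locked in the socket (underside 36 mm above the table, lugs along the socket's x). Origin: centre of its foot's underside.
- old_cartridge_grip (a point): Middle of the spent cartridge's bar grip, 80 mm above its underside.
- waste_tray: Open steel tray, 110 mm square, walls 18 mm high and 4 mm thick, floor 4 mm thick, fixed on the table. Origin: centre of its underside.
- socket: Bayonet socket: grey square block, aluminium top, 96 mm square, 50 mm tall, fixed. Origin: centre of its underside. Its x axis is the direction of the lugs when locked. The slots for the lugs point 80 degrees (1.396 rad) counter-clockwise from x, seen from above; so the cartridge goes in there and turns 80 degrees clockwise, to a stop.
- socket_top (a point): Centre of the keyhole in the socket's top face, 50 mm up: a 34 mm square opening with two slots 13 mm wide, out to 34 mm from the centre. The lugs turn under the top only while the cartridge's underside is below 30.5 mm (push to 29). After the turn, let up: the spring lifts the lugs 5 mm into notches, the underside rests 36 mm up and it can then turn only about 5 degrees.
- spring_pad (a joint): Spring pad inside the socket, m pushed down: 0 free (pad 42 mm above the table), 0.006 with the cartridge locked, 0.013 when pushed in far enough to turn, 0.014 at its stop. 4 N at first touch, 10.5 N when 13 mm down.
- timer: Grey timer box, 144 mm (its x) by 84 mm (its y), 64 mm tall, fixed. Origin: centre of its underside. A white thumbwheel stands up out of its top, axle along the box's y; the box's x points away from the robot, over the top of the wheel.
- wheel_axis (a point): Centre of the thumbwheel, 56 mm above the table. Hub radius 30 mm, 40 mm wide along the box's y; ten ridges 3 mm thick, 36 degrees apart, reach 40 mm from the axle. Between them ten faces with 0 to 9 black dots. Clicked in, one face is level on top and the ridges beside it stand 18 degrees before and behind the top.
- wheel (a joint): Thumbwheel angle, rad: 0.628 per click, value = 0.628 x the dots on the top face (eight: 5.027). Grows as the top of the wheel moves along the box's +x, away from the robot: one more dot per click. Stops beyond 0 and 9 dots. A sprung detent pulls it to the nearest click; about 3 N at a ridge takes it over.
- beaker: Glass beaker, 64 mm wide, 75 mm tall; bystander. Origin at its underside.
- cap_jar: White jar with black lid, 56 mm wide, 59 mm tall; bystander. Origin at its underside.
- steel_weight: Steel calibration weight with a knob, 44 mm wide, 55 mm tall; bystander. Origin at its underside.
Things that resemble listed ones, but are neither listed nor needed, are in the scene too. What is shaped like the old_cartridge but blue is not meant.

How it is judged (in metres and radians):
On the way, in this order (a step that is already met when the one before it is completed fails the run):
1. every bottle there is stands on the shelf plate and the spent cartridge stands in the tray and the fresh one is locked in the socket (x of bottle1 in the frame of shelf_plate between -0.055 and 0.055 m and y of bottle1 in the frame of shelf_plate between -0.13 and 0.13 m and z of bottle1 in the frame of shelf_plate between 0.003 and 0.014 m and angle between each of bottle1, bottle2, bottle3, bottle4's own z axis and vertical below 0.12 rad and linear speed of each of bottle1, bottle2, bottle3, bottle4 below 0.03 m/s and x of bottle2 in the frame of shelf_plate between -0.055 and 0.055 m and y of bottle2 in the frame of shelf_plate between -0.13 and 0.13 m and z of bottle2 in the frame of shelf_plate between 0.003 and 0.014 m and x of bottle3 in the frame of shelf_plate between -0.055 and 0.055 m and y of bottle3 in the frame of shelf_plate between -0.13 and 0.13 m and z of bottle3 in the frame of shelf_plate between 0.003 and 0.014 m and x of bottle4 in the frame of shelf_plate between -0.055 and 0.055 m and y of bottle4 in the frame of shelf_plate between -0.13 and 0.13 m and z of bottle4 in the frame of shelf_plate between 0.003 and 0.014 m and horizontal distance between cartridge and socket below 0.004 m and z of cartridge in the frame of socket between 0.0335 and 0.0385 m and angle between the x axis of cartridge and the x axis of socket, either way round below 0.2 rad and angle between cartridge's own z axis and vertical below 0.1 rad and x of old_cartridge in the frame of waste_tray between -0.05 and 0.05 m and y of old_cartridge in the frame of waste_tray between -0.05 and 0.05 m and z of old_cartridge in the frame of waste_tray below 0.015 m and angle between old_cartridge's own z axis and vertical below 0.2 rad), for 0.3 s.
2. then the thumbwheel is clicked to eight dots (value of joint wheel between 4.867 and 5.187 rad), for 0.3 s.
At the end, for the whole second after the job is handed in: Bottles upright (0.12 rad), still, centres 10 mm inside the plate's edges; fresh cartridge within 4 mm of socket's centre, lugs within 0.2 rad of locked, sprung up (underside 33.5 to 38.5 mm up); spent one upright (0.2 rad) in the tray; wheel at rest at 5.03 rad within 0.16 (eight dots) (all of step 1 and all of step 2 and velocity of joint wheel between -0.1 and 0.1 rad/s and linear speed of cartridge below 0.03 m/s); the robot touches nothing.
It fails at once if the beaker is knocked over (angle between beaker's own z axis and vertical above 0.5 rad).
It fails at once if the jar is knocked over (angle between cap_jar's own z axis and vertical above 0.5 rad).
It fails at once if the weight is knocked over (angle between steel_weight's own z axis and vertical above 0.5 rad).
Of bottle1, bottle2, bottle3, bottle4 only 2 to 4 are there at a start; the rules pass over those that are not, and their reading is None.
At some moment in a run one of bottle1, bottle2, bottle3, bottle4 may be knocked a few centimetres aside while the robot is not near it.
It also fails if it takes over 208 s, if anything falls off the work surface, if the arm or the gripper's body presses on something with over 40 N, if the wrist force passes 120 N, or if a joint passes its speed limit or range.

ROBOT

A 6-joint arm with a two-finger parallel gripper is mounted at the origin on the work surface. World frame = base frame: x ahead of the robot, y to its left, z up, the work surface at z = 0. Lengths are in mm, angles in rad, forces in N, time in s.
With the tool pointing down it reaches from about 300 to 850 mm from the base axis. Payload 5.4 kg.
Tool frame: the origin (TCP) lies midway between the tips of the shut fingers; the grasp point (between the pads) lies 19 mm behind it (arm.hold_point_z is the distance from the TCP to the grasp point, in mm); z points along the fingers, y is the line along which they close (so a half turn about z gives the same grasp; the last joint's range is limited). The gripper opens to 85 mm and grips with 20 to 120 N. Pads are 22 mm wide; open, the fingers measure 114 mm over their backs; the gripper's body (76 mm by 85 mm) begins 54 mm behind the grasp point. The pads swing forward as they close: fully open they stand 13 mm farther back than shut.
Start: joints at [1.119, 0.158, 1.597, -0, 1.386, -0.21], TCP at [137.695, 558.253, 231.299] pointing down, gripper open.
Joint ranges: [-2.91, 2.91], [-0.94, 2.29], [0.18, 2.7], [-1.29, 4.43], [0.17, 2.64], [-3, 3]. Speed limits (rad/s): [2.57, 2.57, 3.14, 3.14, 3.14, 3.14].

INTERFACE

Orientations are given as a unit quaternion [w, x, y, z].
In Python, from station import arm gives the robot as it stands. The module is installed in compiled form; this text tells all that it offers.
- The arm moves only by the tool play_rows, never from a script. Its argument "moves" is a list of rows, each a list of 3 entries, a list of its own where there are three numbers: the opening, from -1 (shut) to 1 (fully open), then the shift along the world's x, y, z in m, then the turn, a rotation vector about the world's x, y, z in rad. A call has 1 to 12 rows; each row is the pose to reach, as a shift and turn from the pose commanded when the call began; what a row does not reach only later rows make up. A row lasts 1/10 s, in which the tool goes at most 50 mm and 8.59 degrees, less where a joint would pass 70% of its speed; a pose out of reach is approached as far as the arm can. A call with a gripper value outside its range is refused whole. The fingers move at their own pace and stop on an object; "newtons" is the grip in N (left out, the last holds). Time passes only in rows, so rows that repeat a pose let the fingers close. It gives the time, the measured TCP pose, the force, the opening and the grip force at its end, in the units of the state.
- arm.get_state(): the state, without advancing time (a new reading comes with each control period).
- arm.snapshot(name): name is "scene" or "side" or "wrist"; returns a dict with "pixels" (384x512x3 uint8, red, green, blue), "intrinsics" (3x3 intrinsics, pixels), "extrinsics" (4x4, takes a point from camera to world coordinates); the wrist camera has in their place "hand_eye" (4x4, takes a point from camera to tool coordinates, whose origin is the TCP and whose axes are the flange's). Camera axes: x right, y down, z forward; pixel columns grow to the right and rows downward; lengths in mm; the calibration is good to about 2 mm. A picture is of the moment at which its call begins: read the wrist's pose just before it. There is no depth.
- arm.close_job(): hands the job in; it is judged then, once.
Trained networks look in the newest picture that a camera, given by its name, has taken for a name from the list of things; names that differ only in an ending like _2 or _b are one class to them, and where a whole thing is asked for, a point or a joint stands for the part that bears it (a point fixed in the world has none). Each returns a list of dicts, best first, with "conf" (0 to 1); they miss things now and then, are a little off and sometimes report something else, mostly with a low value. They report only what shows in the picture. A call takes as long as a camera call. They do not tell look-alikes from the thing itself.
- arm.recognise(camera, target): "centre" ([x, y, z] in mm, in the coordinates of the camera as it stood for that picture, good to about 4 mm: the middle of the surface that is visible of it).
- arm.pinpoint(camera, target): "centre" ([x, y, z] in mm, in the coordinates of the camera as it stood for that picture, good to about 4 mm: a listed point, or the origin of a listed thing).
The state is a dict: "t": time; "qpos": joint angles; "joint_vel": joint speeds; "joint_efforts": joint torques, N m; "position": TCP position; "ee_rot": TCP orientation; "ft_force": force on the tool from outside, world axes, zero at the start; "ft_torque": the same for the moment, N m; "opening": opening from 0.0 (shut) to 1.0 (fully open); "grasp_force": force on a finger pad.
Only numpy, scipy, OpenCV 4.12 (cv2) and the standard library are available. Lean on these libraries where they do the work, as an engineer would, in place of code of your own. Each camera call takes 0.05 s, during which the arm holds its last target. There are 200 camera calls.

## Working session

There is one attempt and no reset: what is moved stays moved. The work goes in short steps, Python scripts to look and compute and a tool call to move; the robot and the scene stay as the last step left them, time stands still between calls to the robot, and variables do not carry over. Pictures are saved under pics/ and viewed, at most 14 in all, crops included, and the job is handed in when it is done.

Besides the shell and the picture viewer there is one more tool, called after "Call:" as name(argument=value, ...) on one line, values as JSON. play_rows: Moves the arm, as the interface text tells. Its arguments: {"type":"object","properties":{"moves":{"type":"array"},"newtons":{"type":"number"}},"required":["moves"]}

```bash
mkdir -p pics; cat > h.py <<'E'
import numpy as np, cv2
from station import arm
from scipy.spatial.transform import Rotation as R
def Rw(s):
    q=s["ee_rot"]; return R.from_quat([q[1],q[2],q[3],q[0]]).as_matrix()
def snap(cam,fn=None):
    s=arm.get_state(); d=arm.snapshot(cam)
    if cam=="wrist":
        T=np.eye(4); T[:3,:3]=Rw(s); T[:3,3]=s["position"]; E=T@np.array(d["hand_eye"])
    else: E=np.array(d["extrinsics"])
    K=np.array(d["intrinsics"])
    if fn: cv2.imwrite("pics/"+fn,d["pixels"][:,:,::-1])
    return d["pixels"],K,E
def w(E,p): return (E@np.r_[p,1])[:3]
def px(K,E,p):
    c=np.linalg.inv(E)@np.r_[p,1]; u=K@c[:3]; return u[:2]/u[2]
def ray(K,E,uv,z):
    d=E[:3,:3]@np.linalg.inv(K)@np.r_[uv,1]; o=E[:3,3]; return o+d*(z-o[2])/d[2]
def find(cam,K,E,names,kind="pinpoint",mn=0.2):
    for n in names:
        for r in getattr(arm,kind)(cam,n):
            if r["conf"]>=mn:
                p=w(E,r["centre"]); print(cam,n,round(r["conf"],2),p.round(0),px(K,E,p).round(0))
E
cat > a.py <<'E'
from h import *
N=["bottle1","shelf_plate","cartridge","cartridge_grip","old_cartridge","old_cartridge_grip","waste_tray","socket","socket_top","timer","wheel_axis","beaker","cap_jar","steel_weight"]
s=arm.get_state(); print({k:np.round(s[k],3) for k in s})
for c in ["scene","side"]:
    I,K,E=snap(c,c+"0.png"); print(K.round(1).tolist(),E.round(2).tolist())
    find(c,K,E,N)
E
python3 a.py
```

```text
{'t': np.float64(0.0), 'qpos': array([ 1.119,  0.159,  1.598,  0.   ,  1.386, -0.21 ]), 'joint_vel': array([-0.001,  0.001,  0.   , -0.002,  0.003, -0.001]), 'joint_efforts': array([ 1.0000e-03, -3.9601e+01, -3.3143e+01, -0.0000e+00,  9.0000e-03,
       -0.0000e+00]), 'position': array([137.442, 557.703, 230.306]), 'ee_rot': array([-0.   ,  0.121,  0.993, -0.001]), 'ft_force': array([-0.441,  0.2  , -0.612]), 'ft_torque': array([ 0.015,  0.05 , -0.014]), 'grasp_force': np.float64(0.0), 'opening': np.float64(0.997)}
[[425.2, 0.0, 258.5], [0.0, 425.2, 193.5], [0.0, 0.0, 1.0]] [[-0.34, 0.64, -0.69, 1324.93], [0.94, 0.23, -0.25, 331.46], [-0.0, -0.73, -0.68, 819.46], [0.0, 0.0, 0.0, 1.0]]
scene bottle1 0.86 [496. 168.  -0.] [308. 205.]
scene bottle1 0.57 [491. -80.   0.] [225. 184.]
scene bottle1 0.5 [ 489. -164.    2.] [199. 176.]
scene shelf_plate 0.69 [477. 301.  36.] [359. 203.]
scene shelf_plate 0.57 [649.  19.   3.] [236. 230.]
scene cartridge 0.96 [498.  81.  -1.] [277. 198.]
scene cartridge 0.62 [598. 399.   1.] [388. 255.]
scene cartridge 0.51 [647.  18.   3.] [236. 229.]
scene 
[... 2221 characters left out ...]
 old_cartridge_grip 0.51 [454. 412.  82.] [207. 118.]
side old_cartridge_grip 0.47 [652. 279.  -0.] [272. 163.]
side waste_tray 0.92 [ 650. -267.   -1.] [296. 339.]
side socket 0.88 [481. 293.   5.] [217. 161.]
side socket_top 0.86 [476. 294.  49.] [214. 150.]
side timer 0.63 [ 488. -309.   -3.] [217. 366.]
side timer 0.54 [ 487. -309.   54.] [214. 356.]
side wheel_axis 0.61 [ 486. -311.   59.] [214. 356.]
side beaker 0.7 [ 490. -310.   -2.] [218. 367.]
side beaker 0.56 [652. 279.   0.] [272. 163.]
side beaker 0.43 [795. -76.  -1.] [344. 258.]
side cap_jar 0.93 [599. 395.   3.] [253. 140.]
side steel_weight 0.57 [790. -77.  -2.] [342. 259.]
side steel_weight 0.33 [599. 398.   2.] [253. 140.]
```

```bash
python3 -c "
import cv2
for c in ['scene','side']:
    i=cv2.imread(f'pics/{c}0.png'); cv2.imwrite(f'pics/{c}1.png',cv2.resize(i,(800,600),interpolation=cv2.INTER_CUBIC))"
```

```text
(no output)
```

View pics/scene1.png

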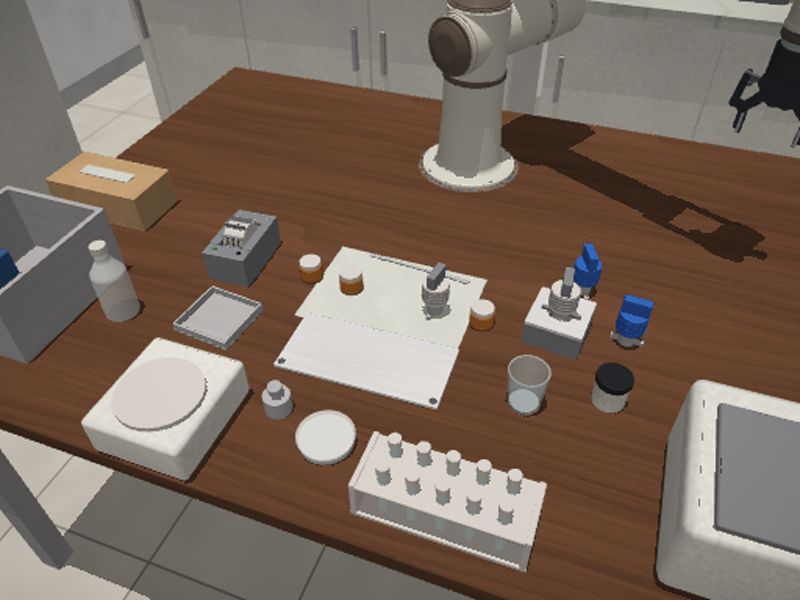

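View pics/side1.png

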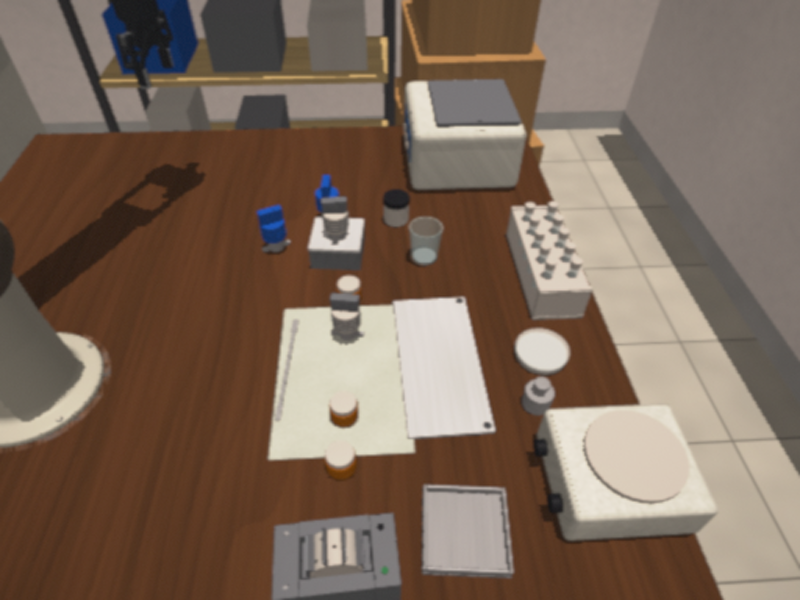

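The scene shows three amber bottles (scene pixels 310,268; 350,282; 482,315 at 800x600), the plate, the tray and the timer. There are three cartridge-like things besides the fresh one (435,290). Grey in the socket (565,295) is the spent one, and the blue ones at (587,268) and (632,320) are decoys. I'll move over the socket for a closer look.

Call:
play_rows(moves=[[1,[0.3,-0.264,0.09],[0,0,0]],[1,[0.3,-0.264,0.09],[0,0,0]],[1,[0.3,-0.264,0.09],[0,0,0]],[1,[0.3,-0.264,0.09],[0,0,0]],[1,[0.3,-0.264,0.09],[0,0,0]],[1,[0.3,-0.264,0.09],[0,0,0]],[1,[0.3,-0.264,0.09],[0,0,0]],[1,[0.3,-0.264,0.09],[0,0,0]],[1,[0.3,-0.264,0.09],[0,0,0]],[1,[0.3,-0.264,0.09],[0,0,0]],[1,[0.3,-0.264,0.09],[0,0,0]],[1,[0.3,-0.264,0.09],[0,0,0]]])

```text
t: 2.7
position: [436.3, 295.4, 320.7]
ee_rot: [-0.001, 0.12, 0.993, -0.0]
ft_force: [1.3, 0.2, -0.5]
opening: 0.997
grasp_force: 0.0
```

```bash
cat > b.py <<'E'
from h import *
import sys
s=arm.get_state(); print(s["t"],s["position"].round(1) if hasattr(s["position"],'round') else s["position"],Rw(s).round(3).tolist())
I,K,E=snap("wrist",sys.argv[1]); print(K.round(1).tolist(),E.round(2).tolist())
find("wrist",K,E,sys.argv[2].split(","))
E
python3 b.py w1.png old_cartridge,old_cartridge_grip,socket,socket_top,cartridge,cartridge_grip,bottle1
```

```text
2.7 [436.3 295.4 320.7] [[-0.971, 0.237, -0.001], [0.237, 0.971, -0.0], [0.001, -0.0, -1.0]]
[[319.5, 0.0, 251.2], [0.0, 319.5, 189.8], [0.0, 0.0, 1.0]] [[0.24, 0.94, 0.25, 372.17], [0.97, -0.23, -0.06, 310.48], [-0.0, 0.26, -0.97, 462.92], [0.0, 0.0, 0.0, 1.0]]
wrist old_cartridge 0.82 [356. 316.  -0.] [253.  91.]
wrist old_cartridge 0.66 [475. 300.  34.] [261. 180.]
wrist old_cartridge 0.66 [454. 410.  -1.] [332. 143.]
wrist old_cartridge_grip 0.96 [356. 324.  82.] [260.  86.]
wrist old_cartridge_grip 0.74 [484. 300. 115.] [265. 205.]
wrist old_cartridge_grip 0.56 [458. 408.  79.] [347. 155.]
wrist socket 0.83 [479. 297.  -1.] [260. 178.]
wrist socket_top 0.58 [477. 296.  51.] [260. 185.]
wrist cartridge 0.69 [495.  85.  -1.] [129. 219.]
wrist cartridge_grip 0.75 [494.  80.  77.] [103. 240.]
wrist cartridge_grip 0.75 [493.  85.  -1.] [128. 218.]
wrist cartridge_grip 0.47 [493. -83.   0.] [ 26. 242.]
wrist bottle1 0.98 [494. -83.   0.] [ 27. 243.]
wrist bottle1 0.73 [504. 167.  -0.] [180. 213.]
```

View pics/w1.png

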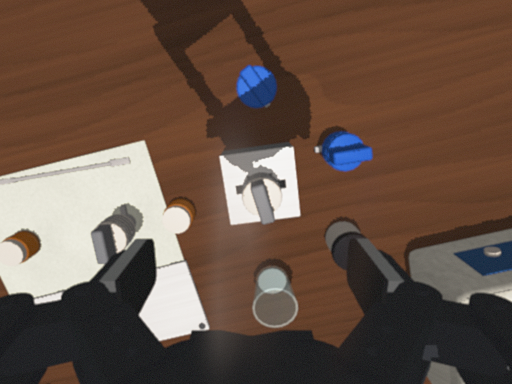

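The wrist view shows the spent grey cartridge in the socket (262,195), the decoys in blue (257,87; 345,152) and the fresh one at (112,235). I'll enlarge it for the angles.

```bash
python3 -c "
import cv2,numpy as np
i=cv2.imread('pics/w1.png')
a=cv2.resize(i[140:230,215:305],(450,450),interpolation=cv2.INTER_CUBIC);b=cv2.resize(i[195:275,75:145],(350,400),interpolation=cv2.INTER_CUBIC)
o=np.zeros((450,800,3),'u1');o[:,:450]=a;o[:400,450:]=b;cv2.imwrite('pics/c1.png',o)"
```

```text
(no output)
```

View pics/c1.png

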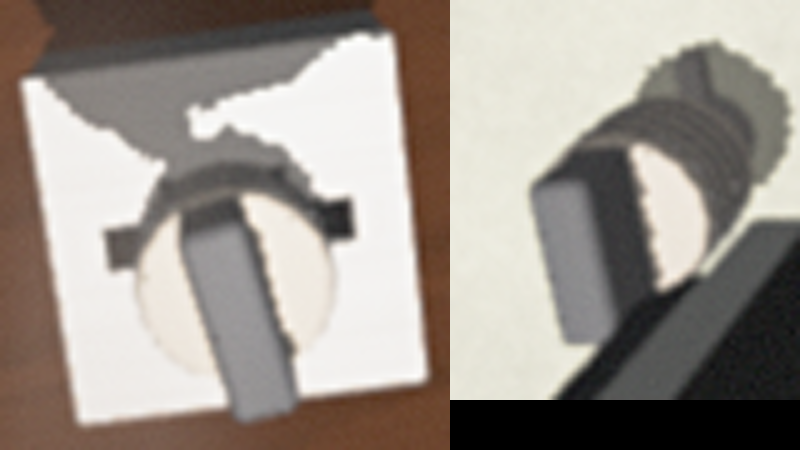

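```bash
cat > c.py <<'E'
from h import *
s=arm.get_state(); I,K,E=snap("wrist")
def g(P,z,off,sub):
    W=np.array([ray(K,E,(np.array(p)-[sub,0])/5+off,z)[:2] for p in P]); return W
for nm,P,z,o,sb in [("sock",[(22,78),(393,35),(427,382),(78,425)],50,(215,140),0),("oldbar",[(183,238),(243,222),(297,405),(238,420)],130,(215,140),0),("freshbar",[(532,190),(588,180),(614,335),(565,342)],94,(75,195),450)]:
    W=g(P,z,o,sb); a=(W[2]+W[3]-W[0]-W[1])/2; b=(W[1]+W[2]-W[0]-W[3])/2
    print(nm,W.mean(0).round(1),"long dir deg",np.degrees(np.arctan2(a[1],a[0])).round(1),np.linalg.norm(a).round(1),"perp",np.degrees(np.arctan2(b[1],b[0])).round(1),np.linalg.norm(b).round(1))
E
python3 c.py
```

```text
sock [481.7 296.4] long dir deg -6.2 96.7 perp 83.3 96.9
oldbar [480.5 296.7] long dir deg 2.6 43.7 perp 91.5 13.5
freshbar [498.6  82.6] long dir deg -10.8 42.2 perp 86.0 13.7
```

```bash
cat >> c.py <<'E'
W=g([(107,251),(353,217)],50,(215,140),0); d=W[1]-W[0]; print("slots",W,W.mean(0),np.linalg.norm(d),np.degrees(np.arctan2(d[1],d[0])))
E
python3 c.py|tail -3
```

```text
freshbar [498.7  82.5] long dir deg -10.8 42.2 perp 86.0 13.7
slots [[478.29019434 263.30716794]
 [484.82354079 329.38950405]] [481.55686756 296.34833599] 66.40451611746958 84.35370106554197
```

Call:
play_rows(moves=[[1,[0.045,0.0005,-0.03],[0,0,0.15]],[1,[0.045,0.0005,-0.08],[0,0,0.3]],[1,[0.045,0.0005,-0.13],[0,0,0.3]],[1,[0.045,0.0005,-0.15],[0,0,0.3]],[1,[0.045,0.0005,-0.15],[0,0,0.3]],[1,[0.045,0.0005,-0.19],[0,0,0.3]],[1,[0.045,0.0005,-0.214],[0,0,0.3]],[1,[0.045,0.0005,-0.214],[0,0,0.3]],[1,[0.045,0.0005,-0.214],[0,0,0.3]]])

```text
t: 4.1
position: [483.9, 295.2, 109.4]
ee_rot: [0.001, -0.029, 1.0, 0.0]
ft_force: [0.8, -0.3, 0.1]
opening: 1.0
grasp_force: 0.0
```

Call:
play_rows(moves=[[-1,[0,0,0],[0,0,0]],[-1,[0,0,0],[0,0,0]],[-1,[0,0,0],[0,0,0]],[-1,[0,0,0],[0,0,0]],[-1,[0,0,0],[0,0,0]],[-1,[0,0,0],[0,0,0]],[-1,[0,0,0],[0,0,0]],[-1,[0,0,0],[0,0,0]]], newtons=60)

```text
t: 4.9
position: [483.0, 294.9, 107.9]
ee_rot: [0.0, -0.029, 1.0, 0.0]
ft_force: [-1.5, -0.9, 4.8]
opening: 0.174
grasp_force: 63.0
```

```bash
cat > st.py <<'E'
from h import *
s=arm.get_state(); print({k:np.round(s[k],3).tolist() for k in ["t","position","ft_force","ft_torque","opening","grasp_force","qpos"]}, "yaw",np.degrees(np.arctan2(Rw(s)[1,1],Rw(s)[0,1])).round(2))
E
python3 st.py
```

```text
{'t': 4.9, 'position': [482.955, 294.869, 107.869], 'ft_force': [-1.507, -0.871, 4.757], 'ft_torque': [-0.023, 0.368, 0.001], 'opening': 0.174, 'grasp_force': 63.001, 'qpos': [0.335, 0.261, 1.734, 0.0, 1.145, -1.294]} yaw 93.34
```

Call:
play_rows(moves=[[-1,[0,0,-0.004],[0,0,0]],[-1,[0,0,-0.008],[0,0,0]],[-1,[0,0,-0.0085],[0,0,0]],[-1,[0,0,-0.0085],[0,0,0]]], newtons=90)

```text
t: 5.3
position: [483.1, 294.9, 100.1]
ee_rot: [0.0, -0.029, 1.0, 0.0]
ft_force: [-2.3, -0.8, 9.9]
opening: 0.165
grasp_force: 92.8
```

Call:
play_rows(moves=[[-1,[0,0,0],[0,0,0.14]],[-1,[0,0,0],[0,0,0.28]],[-1,[0,0,0],[0,0,0.42]],[-1,[0,0,0],[0,0,0.56]],[-1,[0,0,0],[0,0,0.7]],[-1,[0,0,0],[0,0,0.84]],[-1,[0,0,0],[0,0,0.98]],[-1,[0,0,0],[0,0,1.12]],[-1,[0,0,0],[0,0,1.26]],[-1,[0,0,0],[0,0,1.4]],[-1,[0,0,0],[0,0,1.41]],[-1,[0,0,0],[0,0,1.41]]])

```text
t: 6.5
position: [483.1, 296.5, 100.4]
ee_rot: [0.002, -0.67, 0.742, 0.001]
ft_force: [-3.3, 4.6, 9.0]
opening: 0.165
grasp_force: 92.8
```

```bash
python3 st.py
```

```text
{'t': 6.5, 'position': [483.114, 296.463, 100.383], 'ft_force': [-3.273, 4.588, 9.028], 'ft_torque': [0.902, 0.742, 0.04], 'opening': 0.165, 'grasp_force': 92.805, 'qpos': [0.336, 0.272, 1.738, 0.003, 1.129, -2.705]} yaw 174.13
```

Call:
play_rows(moves=[[-1,[0,0,0.01],[0,0,0]],[-1,[0,0,0.02],[0,0,0]],[-1,[0,0,0.03],[0,0,0]],[-1,[0,0,0.045],[0,0,0]],[-1,[0,0,0.07],[0,0,0]],[-1,[0,0,0.12],[0,0,0]],[-1,[0,0,0.12],[0,0,0]]])

```text
t: 7.2
position: [486.8, 295.6, 227.3]
ee_rot: [0.006, -0.67, 0.742, -0.003]
ft_force: [1.2, -0.3, -0.1]
opening: 0.163
grasp_force: 91.4
```

```bash
python3 st.py; python3 b.py w2.png socket,socket_top,old_cartridge_grip
```

```text
{'t': 7.2, 'position': [486.788, 295.568, 227.305], 'ft_force': [1.194, -0.291, -0.125], 'ft_torque': [0.054, -0.049, 0.044], 'opening': 0.163, 'grasp_force': 91.383, 'qpos': [0.334, 0.137, 1.629, -0.001, 1.362, -2.704]} yaw 174.11
7.2 [486.8 295.6 227.3] [[-0.103, -0.995, 0.013], [-0.995, 0.103, 0.003], [-0.005, -0.013, -1.0]]
[[319.5, 0.0, 251.2], [0.0, 319.5, 189.8], [0.0, 0.0, 1.0]] [[-0.99, 0.09, 0.04, 478.26], [0.1, 0.96, 0.26, 228.34], [-0.01, 0.27, -0.96, 369.07], [0.0, 0.0, 0.0, 1.0]]
wrist socket 0.84 [477. 299.   4.] [262. 164.]
wrist socket_top 0.92 [476. 298.  49.] [264. 172.]
wrist socket_top 0.37 [488. 290. 233.] [248. 241.]
wrist old_cartridge_grip 0.66 [492. 292. 235.] [240. 247.]
wrist old_cartridge_grip 0.63 [355. 323.  81.] [397. 192.]
```

View pics/w2.png

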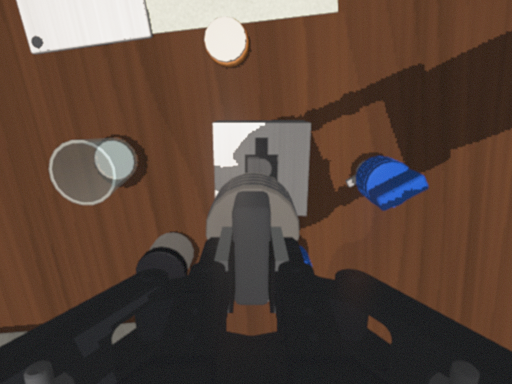

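The spent cartridge is out in the gripper (250,240), and the empty keyhole shows at (262,165). Next is the tray.

Call:
play_rows(moves=[[-1,[0.014,-0.047,0],[0,0,-0.12]],[-1,[0.028,-0.094,0],[0,0,-0.24]],[-1,[0.042,-0.141,0],[0,0,-0.36]],[-1,[0.056,-0.188,0],[0,0,-0.49]],[-1,[0.07,-0.235,0],[0,0,-0.61]],[-1,[0.083,-0.282,0],[0,0,-0.73]],[-1,[0.097,-0.328,0],[0,0,-0.85]],[-1,[0.11,-0.375,0],[0,0,-0.98]],[-1,[0.124,-0.422,0],[0,0,-1.1]],[-1,[0.138,-0.469,0],[0,0,-1.22]],[-1,[0.152,-0.516,0],[0,0,-1.34]],[-1,[0.165,-0.562,0],[0,0,-1.47]]])

```text
t: 8.6
position: [646.9, -268.9, 216.3]
ee_rot: [-0.002, 0.004, 1.0, 0.001]
ft_force: [0.6, -0.4, -1.2]
opening: 0.164
grasp_force: 91.3
```

Call:
play_rows(moves=[[-1,[0,0,-0.03],[0,0,0]],[-1,[0,0,-0.07],[0,0,0]],[-1,[0,0,-0.1],[0,0,0]],[-1,[0,0,-0.1],[0,0,0]],[-1,[0,0,-0.1],[0,0,0]]])

```text
t: 9.1
position: [646.8, -266.8, 117.6]
ee_rot: [-0.001, 0.001, 1.0, 0.001]
ft_force: [0.1, -0.2, -1.0]
opening: 0.165
grasp_force: 91.2
```

```bash
python3 st.py;python3 b.py w3.png waste_tray,old_cartridge,timer,wheel_axis
```

```text
{'t': 9.1, 'position': [646.791, -266.807, 117.553], 'ft_force': [0.072, -0.185, -1.012], 'ft_torque': [0.01, -0.041, -0.015], 'opening': 0.165, 'grasp_force': 91.206, 'qpos': [-0.563, 0.572, 1.3, -0.0, 1.273, -2.132]} yaw 89.9
9.1 [ 646.8 -266.8  117.6] [[-1.0, 0.002, -0.003], [0.002, 1.0, 0.002], [0.003, 0.002, -1.0]]
[[319.5, 0.0, 251.2], [0.0, 319.5, 189.8], [0.0, 0.0, 1.0]] [[0.0, 0.97, 0.26, 580.94], [1.0, -0.0, 0.0, -267.56], [0.0, 0.26, -0.97, 259.84], [0.0, 0.0, 0.0, 1.0]]
wrist old_cartridge 0.88 [ 641. -266.   45.] [254. 193.]
```

Now I'll lower it, release and retract.

Call:
play_rows(moves=[[-1,[0,0,-0.02],[0,0,0]],[-1,[0,0,-0.035],[0,0,0]],[-1,[0,0,-0.0405],[0,0,0]],[-1,[0,0,-0.0405],[0,0,0]]])

```text
t: 9.75
position: [647.4, -267.0, 77.7]
ee_rot: [-0.0, 0.001, 1.0, 0.0]
ft_force: [0.6, 0.0, -0.1]
opening: 0.163
grasp_force: 91.4
```

Call:
play_rows(moves=[[0.2,[0,0,0],[0,0,0]],[1,[0,0,0],[0,0,0]],[1,[0,0,0],[0,0,0]],[1,[0,0,0.002],[0,0,0]],[1,[0,0,0.005],[0,0,0]],[1,[0,0,0.04],[0,0,0]],[1,[0,0,0.09],[0,0,0]],[1,[0,0,0.14],[0,0,0]],[1,[-0.02,0.05,0.17],[0,0,0]],[1,[-0.04,0.1,0.17],[0,0,0]]])

```text
t: 10.75
position: [614.9, -181.9, 253.1]
ee_rot: [0.005, 0.002, 1.0, -0.002]
ft_force: [0.6, 0.2, 0.2]
opening: 1.001
grasp_force: 0.0
```

```bash
python3 st.py;python3 b.py w4.png waste_tray,old_cartridge,timer,wheel_axis,bottle1,shelf_plate
```

```text
{'t': 10.75, 'position': [614.924, -181.944, 253.11], 'ft_force': [0.574, 0.168, 0.242], 'ft_torque': [0.011, -0.001, 0.035], 'opening': 1.001, 'grasp_force': 0.0, 'qpos': [-0.476, 0.307, 1.379, 0.0, 1.445, -2.042]} yaw 89.75
10.75 [ 614.9 -181.9  253.1] [[-1.0, 0.004, 0.009], [0.004, 1.0, -0.005], [-0.009, -0.005, -1.0]]
[[319.5, 0.0, 251.2], [0.0, 319.5, 189.8], [0.0, 0.0, 1.0]] [[0.0, 0.96, 0.27, 547.34], [1.0, -0.0, -0.01, -181.63], [-0.0, 0.27, -0.96, 394.58], [0.0, 0.0, 0.0, 1.0]]
wrist timer 0.84 [ 485. -308.   -2.] [142.  43.]
wrist wheel_axis 0.56 [ 485. -310.   54.] [121.  34.]
wrist bottle1 0.92 [496. -81.   2.] [341.  52.]
wrist bottle1 0.69 [ 491. -164.   -3.] [268.  49.]
wrist shelf_plate 0.79 [648.  13.  -2.] [405. 181.]
```

View pics/w4.png

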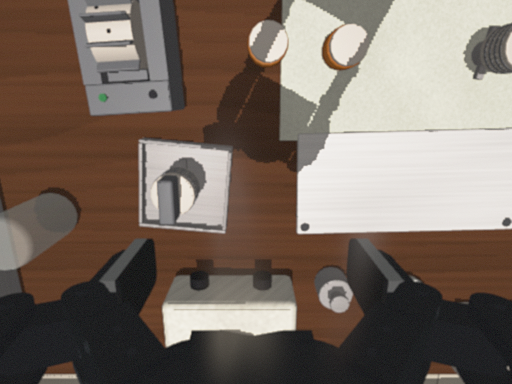

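The spent cartridge stands in the tray (172,195). Bottles next: A at (491,-165).

Call:
play_rows(moves=[[0.5,[-0.04,0,0],[0,0,0]],[0.5,[-0.08,0,0],[0,0,0]],[0.5,[-0.12,0,-0.03],[0,0,0]],[0.5,[-0.12,0,-0.08],[0,0,0]],[0.5,[-0.12,0,-0.13],[0,0,0]],[0.5,[-0.12,0,-0.15],[0,0,0]],[0.5,[-0.12,0,-0.15],[0,0,0]],[0.5,[-0.12,0,-0.15],[0,0,0]]])

```text
t: 11.9
position: [493.6, -181.5, 97.7]
ee_rot: [0.0, 0.001, 1.0, -0.0]
ft_force: [-0.3, 0.2, 0.5]
opening: 0.747
grasp_force: 0.0
```

```bash
python3 st.py;python3 b.py w5.png bottle1
```

```text
{'t': 11.9, 'position': [493.635, -181.52, 97.689], 'ft_force': [-0.334, 0.152, 0.501], 'ft_torque': [0.022, 0.002, 0.067], 'opening': 0.747, 'grasp_force': 0.0, 'qpos': [-0.582, 0.179, 1.854, -0.0, 1.107, -2.15]} yaw 89.84
11.9 [ 493.6 -181.5   97.7] [[-1.0, 0.003, 0.001], [0.003, 1.0, -0.0], [-0.001, -0.0, -1.0]]
[[319.5, 0.0, 251.2], [0.0, 319.5, 189.8], [0.0, 0.0, 1.0]] [[0.0, 0.96, 0.26, 427.3], [1.0, -0.0, -0.0, -181.93], [-0.0, 0.26, -0.96, 239.75], [0.0, 0.0, 0.0, 1.0]]
wrist bottle1 0.8 [494. -82.  -1.] [379. 191.]
wrist bottle1 0.73 [ 491. -161.   -2.] [278. 188.]
```

Call:
play_rows(moves=[[0.5,[-0.002,0.0175,0],[0,0,0]],[0.5,[-0.002,0.0175,-0.04],[0,0,0]],[0.5,[-0.002,0.0175,-0.08],[0,0,0]],[0.5,[-0.002,0.0175,-0.0925],[0,0,0]],[0.5,[-0.002,0.0175,-0.0925],[0,0,0]],[-1,[-0.002,0.0175,-0.0925],[0,0,0]],[-1,[-0.002,0.0175,-0.0925],[0,0,0]],[-1,[-0.002,0.0175,-0.0925],[0,0,0]],[-1,[-0.002,0.0175,-0.0925],[0,0,0]],[-1,[-0.002,0.0175,-0.0925],[0,0,0]]], newtons=30)

```text
t: 13.0
position: [493.0, -164.1, 7.1]
ee_rot: [0.002, 0.001, 1.0, -0.001]
ft_force: [0.2, 0.8, 8.1]
opening: 0.506
grasp_force: 31.1
```

Call:
play_rows(moves=[[-1,[0,0,0.02],[0,0,0]],[-1,[0,0,0.06],[0,0,0]],[-1,[0.04,0.02,0.08],[0,0,0]],[-1,[0.08,0.04,0.08],[0,0,0]],[-1,[0.115,0.06,0.08],[0,0,0]],[-1,[0.149,0.079,0.08],[0,0,0]],[-1,[0.149,0.079,0.08],[0,0,0]],[-1,[0.149,0.079,0.08],[0,0,0]]])

```text
t: 13.8
position: [640.4, -83.5, 84.9]
ee_rot: [0.0, 0.0, 1.0, -0.0]
ft_force: [0.3, 0.0, -0.1]
opening: 0.499
grasp_force: 30.8
```

```bash
python3 st.py;python3 b.py w6.png bottle1,shelf_plate
```

```text
{'t': 13.8, 'position': [640.408, -83.545, 84.908], 'ft_force': [0.272, 0.038, -0.104], 'ft_torque': [-0.025, 0.004, -0.028], 'opening': 0.499, 'grasp_force': 30.789, 'qpos': [-0.316, 0.478, 1.502, -0.0, 1.161, -1.887]} yaw 89.97
13.8 [640.4 -83.5  84.9] [[-1.0, 0.0, 0.0], [0.0, 1.0, -0.0], [-0.0, -0.0, -1.0]]
[[319.5, 0.0, 251.2], [0.0, 319.5, 189.8], [0.0, 0.0, 1.0]] [[-0.0, 0.96, 0.26, 574.12], [1.0, 0.0, -0.0, -84.11], [-0.0, 0.26, -0.96, 226.99], [0.0, 0.0, 0.0, 1.0]]
wrist bottle1 0.63 [641. -83.  77.] [253. 238.]
wrist shelf_plate 0.8 [647.  14.  -3.] [381. 203.]
```

View pics/w6.png

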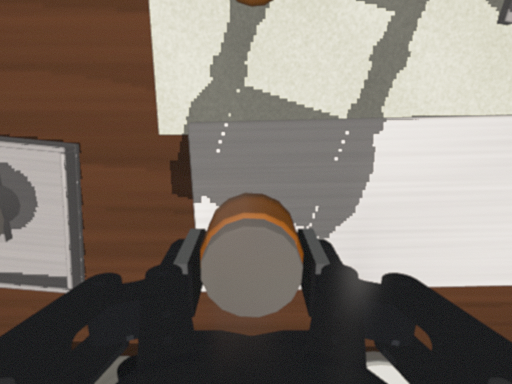

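Bottle A is held upright (250,250) over the plate's end, so I'll place it and then go for B.

Call:
play_rows(moves=[[-1,[0,0,-0.04],[0,0,0]],[-1,[0,0,-0.06],[0,0,0]],[-1,[0,0,-0.069],[0,0,0]],[-1,[0,0,-0.069],[0,0,0]],[0.5,[0,0,-0.069],[0,0,0]],[0.5,[0,0,-0.069],[0,0,0]],[0.5,[0,0,-0.069],[0,0,0]],[0.5,[0,0,-0.03],[0,0,0]],[0.5,[0,0,0.015],[0,0,0]],[0.5,[-0.04,0,0.015],[0,0,0]],[0.5,[-0.09,0.0005,0.015],[0,0,0]],[0.5,[-0.139,0.001,0.015],[0,0,0]]])

```text
t: 15.15
position: [499.8, -83.1, 100.2]
ee_rot: [0.001, 0.001, 1.0, -0.0]
ft_force: [0.4, -0.3, 0.1]
opening: 0.753
grasp_force: 0.0
```

Call:
play_rows(moves=[[0.5,[-0.007,0.001,0],[0,0,0]],[0.5,[-0.007,0.001,0],[0,0,0]]])

```text
t: 15.35
position: [492.7, -81.7, 99.5]
ee_rot: [-0.0, 0.001, 1.0, 0.0]
ft_force: [1.0, -0.9, -0.8]
opening: 0.75
grasp_force: 0.0
```

```bash
python3 st.py;python3 b.py w7.png bottle1
```

```text
{'t': 15.35, 'position': [492.706, -81.687, 99.534], 'ft_force': [1.049, -0.864, -0.767], 'ft_torque': [-0.055, 0.022, 0.032], 'opening': 0.75, 'grasp_force': 0.0, 'qpos': [-0.407, 0.112, 1.926, 0.0, 1.104, -1.975]} yaw 89.86
15.35 [492.7 -81.7  99.5] [[-1.0, 0.002, -0.0], [0.002, 1.0, 0.0], [0.0, 0.0, -1.0]]
[[319.5, 0.0, 251.2], [0.0, 319.5, 189.8], [0.0, 0.0, 1.0]] [[0.0, 0.96, 0.26, 426.47], [1.0, -0.0, -0.0, -82.19], [-0.0, 0.26, -0.96, 241.64], [0.0, 0.0, 0.0, 1.0]]
wrist bottle1 0.72 [494. -83.   1.] [250. 193.]
```

Call:
play_rows(moves=[[0.5,[0.001,-0.001,-0.04],[0,0,0]],[0.5,[0.001,-0.001,-0.08],[0,0,0]],[0.5,[0.001,-0.001,-0.091],[0,0,0]],[0.5,[0.001,-0.001,-0.091],[0,0,0]],[-1,[0.001,-0.001,-0.091],[0,0,0]],[-1,[0.001,-0.001,-0.091],[0,0,0]],[-1,[0.001,-0.001,-0.091],[0,0,0]],[-1,[0.001,-0.001,-0.091],[0,0,0]],[-1,[0.001,-0.001,-0.091],[0,0,0]]])

```text
t: 16.35
position: [497.3, -83.9, 10.8]
ee_rot: [0.002, 0.001, 1.0, -0.001]
ft_force: [0.5, 0.6, 6.0]
opening: 0.501
grasp_force: 31.2
```

Call:
play_rows(moves=[[-1,[0,0,0.02],[0,0,0]],[-1,[0,0,0.06],[0,0,0]],[-1,[0.04,0.02,0.08],[0,0,0]],[-1,[0.08,0.04,0.08],[0,0,0]],[-1,[0.115,0.06,0.08],[0,0,0]],[-1,[0.147,0.079,0.08],[0,0,0]],[-1,[0.147,0.079,0.08],[0,0,0]],[-1,[0.147,0.079,0.08],[0,0,0]]])

```text
t: 17.15
position: [641.9, -3.5, 88.4]
ee_rot: [-0.0, 0.0, 1.0, -0.0]
ft_force: [-0.1, -0.3, -0.6]
opening: 0.502
grasp_force: 30.8
```

Call:
play_rows(moves=[[-1,[0,0,-0.04],[0,0,0]],[-1,[0,0,-0.06],[0,0,0]],[-1,[0,0,-0.071],[0,0,0]],[-1,[0,0,-0.071],[0,0,0]],[0.5,[0,0,-0.071],[0,0,0]],[0.5,[0,0,-0.071],[0,0,0]],[0.5,[0,0,-0.071],[0,0,0]],[0.5,[0,0,-0.03],[0,0,0]],[0.5,[0,0,0.015],[0,0,0]],[0.5,[-0.01,0,0.06],[0,0,0]],[0.5,[-0.04,0.02,0.09],[0,0,0]]])

```text
t: 18.25
position: [604.7, 13.9, 183.3]
ee_rot: [0.004, 0.002, 1.0, -0.001]
ft_force: [1.0, 0.2, 1.3]
opening: 0.75
grasp_force: 0.0
```

```bash
python3 st.py;python3 b.py w8.png bottle1,cartridge,cartridge_grip,shelf_plate
```

```text
{'t': 18.25, 'position': [604.705, 13.908, 183.323], 'ft_force': [0.996, 0.187, 1.281], 'ft_torque': [0.042, -0.059, -0.009], 'opening': 0.75, 'grasp_force': 0.0, 'qpos': [-0.176, 0.267, 1.567, -0.001, 1.299, -1.742]} yaw 89.75
18.25 [604.7  13.9 183.3] [[-1.0, 0.004, 0.008], [0.004, 1.0, -0.002], [-0.008, -0.002, -1.0]]
[[319.5, 0.0, 251.2], [0.0, 319.5, 189.8], [0.0, 0.0, 1.0]] [[0.0, 0.96, 0.27, 537.36], [1.0, -0.0, -0.0, 13.85], [-0.0, 0.27, -0.96, 324.91], [0.0, 0.0, 0.0, 1.0]]
wrist bottle1 0.81 [502. 168.  -5.] [412.  61.]
wrist bottle1 0.77 [634.  -7.   8.] [232. 197.]
wrist bottle1 0.73 [637. -86.   8.] [156. 200.]
wrist cartridge 0.9 [494.  81.   3.] [324.  52.]
wrist cartridge_grip 0.92 [498.  78.  77.] [342.  42.]
wrist shelf_plate 0.58 [636.  -5.   9.] [234. 199.]
```

View pics/w8.png

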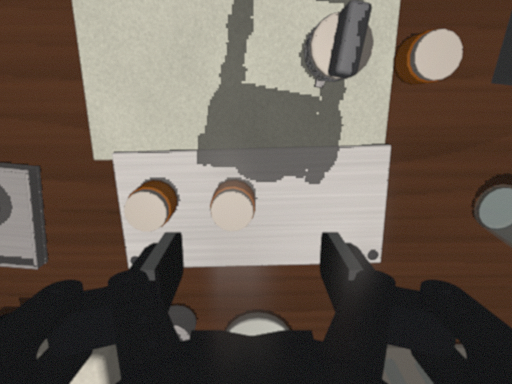

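A (152,205) and B (232,207) stand on the plate. C is next, at (435,55).

Call:
play_rows(moves=[[0.5,[-0.03,0.04,0],[0,0,0]],[0.5,[-0.06,0.08,0],[0,0,0]],[0.5,[-0.085,0.12,0],[0,0,0]],[0.5,[-0.103,0.153,0],[0,0,0]],[0.5,[-0.103,0.153,-0.04],[0,0,0]],[0.5,[-0.103,0.153,-0.08],[0,0,0]],[0.5,[-0.103,0.153,-0.08],[0,0,0]],[0.5,[-0.103,0.153,-0.08],[0,0,0]]])

```text
t: 19.3
position: [498.3, 168.6, 97.4]
ee_rot: [-0.002, 0.001, 1.0, -0.0]
ft_force: [-0.1, -0.2, 1.0]
opening: 0.751
grasp_force: 0.0
```

```bash
python3 st.py;python3 b.py w9.png bottle1
```

```text
{'t': 19.3, 'position': [498.311, 168.593, 97.446], 'ft_force': [-0.127, -0.191, 0.978], 'ft_torque': [0.038, -0.048, -0.037], 'opening': 0.751, 'grasp_force': 0.0, 'qpos': [0.096, 0.183, 1.851, -0.0, 1.112, -1.472]} yaw 89.86
19.3 [498.3 168.6  97.4] [[-1.0, 0.002, -0.004], [0.002, 1.0, -0.0], [0.004, -0.0, -1.0]]
[[319.5, 0.0, 251.2], [0.0, 319.5, 189.8], [0.0, 0.0, 1.0]] [[0.0, 0.97, 0.26, 432.57], [1.0, -0.0, -0.0, 168.16], [-0.0, 0.26, -0.97, 239.78], [0.0, 0.0, 0.0, 1.0]]
wrist bottle1 0.95 [500. 167.  -5.] [250. 192.]
wrist bottle1 0.67 [638.  -7.   9.] [ 50. 350.]
```

Call:
play_rows(moves=[[0.5,[0.002,-0.0015,-0.04],[0,0,0]],[0.5,[0.002,-0.0015,-0.08],[0,0,0]],[0.5,[0.002,-0.0015,-0.089],[0,0,0]],[0.5,[0.002,-0.0015,-0.089],[0,0,0]],[-1,[0.002,-0.0015,-0.089],[0,0,0]],[-1,[0.002,-0.0015,-0.089],[0,0,0]],[-1,[0.002,-0.0015,-0.089],[0,0,0]],[-1,[0.002,-0.0015,-0.089],[0,0,0]],[-1,[0.002,-0.0015,-0.089],[0,0,0]]])

```text
t: 20.3
position: [502.6, 167.5, 11.4]
ee_rot: [0.002, 0.001, 1.0, 0.0]
ft_force: [-0.3, -0.8, 6.5]
opening: 0.503
grasp_force: 30.5
```

Call:
play_rows(moves=[[-1,[0,0,0.02],[0,0,0]],[-1,[0,0,0.06],[0,0,0]],[-1,[0.04,0,0.08],[0,0,0]],[-1,[0.08,-0.03,0.08],[0,0,0]],[-1,[0.115,-0.06,0.08],[0,0,0]],[-1,[0.14,-0.082,0.08],[0,0,0]],[-1,[0.14,-0.082,0.08],[0,0,0]],[-1,[0.14,-0.082,0.08],[0,0,0]]])

```text
t: 21.1
position: [640.9, 85.1, 89.5]
ee_rot: [-0.0, 0.002, 1.0, 0.0]
ft_force: [-0.5, 0.3, -1.6]
opening: 0.501
grasp_force: 30.9
```

Call:
play_rows(moves=[[-1,[0,0,-0.04],[0,0,0]],[-1,[0,0,-0.06],[0,0,0]],[-1,[0,0,-0.071],[0,0,0]],[-1,[0,0,-0.071],[0,0,0]],[0.5,[0,0,-0.071],[0,0,0]],[0.5,[0,0,-0.071],[0,0,0]],[0.5,[0,0,-0.071],[0,0,0]],[0.5,[0,0,-0.03],[0,0,0]],[0.5,[0,0,0.015],[0,0,0]],[0.5,[-0.01,0,0.06],[0,0,0]],[0.5,[-0.05,0,0.08],[0,0,0]],[0.5,[-0.1,0,0.08],[0,0,0]]])

```text
t: 22.3
position: [543.9, 85.2, 174.9]
ee_rot: [0.005, 0.001, 1.0, -0.0]
ft_force: [0.7, 0.6, 0.8]
opening: 0.75
grasp_force: 0.0
```

Call:
play_rows(moves=[[0.5,[-0.02,0,0],[0,0,0]],[0.5,[-0.02,0,0],[0,0,0]],[0.5,[-0.02,0,0],[0,0,0]]])

```text
t: 22.6
position: [521.6, 85.5, 170.2]
ee_rot: [0.001, 0.001, 1.0, -0.0]
ft_force: [0.8, 0.3, -0.3]
opening: 0.747
grasp_force: 0.0
```

```bash
python3 st.py;python3 b.py w10.png bottle1,cartridge,cartridge_grip; python3 -c "
import cv2
i=cv2.imread('pics/w10.png');cv2.imwrite('pics/w10b.png',cv2.resize(i,(800,600),interpolation=cv2.INTER_CUBIC))"
```

```text
{'t': 22.6, 'position': [521.569, 85.513, 170.21], 'ft_force': [0.773, 0.272, -0.328], 'ft_torque': [0.007, 0.035, 0.004], 'opening': 0.747, 'grasp_force': 0.0, 'qpos': [-0.066, 0.092, 1.794, 0.0, 1.253, -1.635]} yaw 89.89
22.6 [521.6  85.5 170.2] [[-1.0, 0.002, 0.002], [0.002, 1.0, -0.0], [-0.002, -0.0, -1.0]]
[[319.5, 0.0, 251.2], [0.0, 319.5, 189.8], [0.0, 0.0, 1.0]] [[0.0, 0.96, 0.26, 455.05], [1.0, -0.0, -0.0, 85.0], [-0.0, 0.26, -0.96, 312.18], [0.0, 0.0, 0.0, 1.0]]
wrist bottle1 0.89 [636. -83.   6.] [ 95. 277.]
wrist bottle1 0.63 [639.  84.   4.] [251. 279.]
wrist cartridge 0.96 [494.  84.  -2.] [250. 143.]
wrist cartridge_grip 0.72 [497.  85.  77.] [251. 160.]
```

View pics/w10b.png

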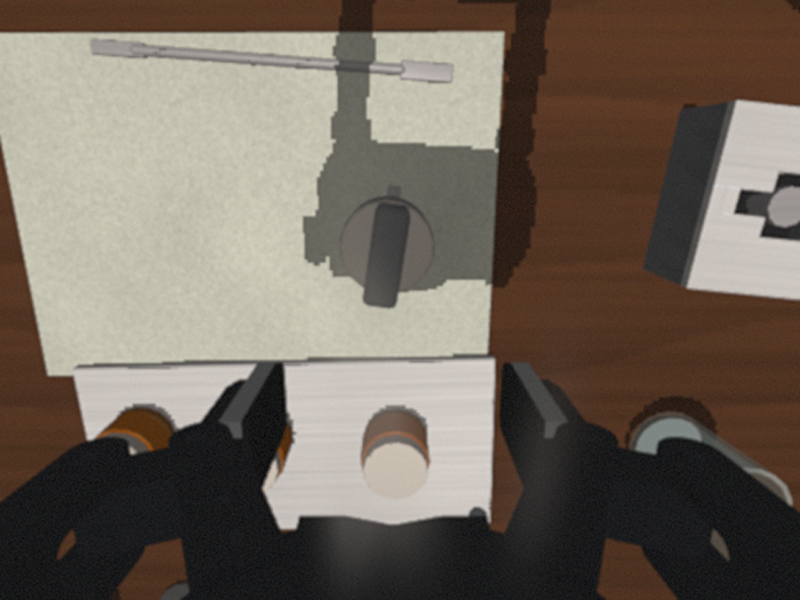

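The fresh cartridge is at (388,250) in the enlarged view, and bottle C is on the plate (396,455). I'll compute the bar's pose.

```bash
python3 - <<'E'
from h import *
I,K,E=snap("wrist")
W=np.array([ray(K,E,np.array(p)*.64,94)[:2] for p in [(377,205),(409,207),(397,306),(364,303)]])
a=(W[2]+W[3]-W[0]-W[1])/2; b=(W[1]+W[2]-W[0]-W[3])/2
print(W.mean(0),np.degrees(np.arctan2(a[1],a[0])),np.linalg.norm(a),np.degrees(np.arctan2(b[1],b[0])),np.linalg.norm(b))
W=np.array([ray(K,E,np.array(p)*.64,66)[:2] for p in [(341,243),(433,243),(388,290)]]); print(W)
E
```

```text
[496.7252421   82.17452903] -7.3674395288429055 44.535483781258435 85.42760031383497 14.425047066744519
[[495.16454535  59.25039973]
 [495.21392348 104.85805314]
 [519.25380614  82.46674526]]
```

Call:
play_rows(moves=[[1,[-0.0245,-0.0035,0],[0,0,-0.115]],[1,[-0.0245,-0.0035,0],[0,0,-0.115]],[1,[-0.0245,-0.0035,-0.045],[0,0,-0.115]],[1,[-0.0245,-0.0035,-0.09],[0,0,-0.115]],[1,[-0.0245,-0.0035,-0.0975],[0,0,-0.115]],[1,[-0.0245,-0.0035,-0.0975],[0,0,-0.115]],[-1,[-0.0245,-0.0035,-0.0975],[0,0,-0.115]],[-1,[-0.0245,-0.0035,-0.0975],[0,0,-0.115]],[-1,[-0.0245,-0.0035,-0.0975],[0,0,-0.115]],[-1,[-0.0245,-0.0035,-0.0975],[0,0,-0.115]],[-1,[-0.0245,-0.0035,-0.0975],[0,0,-0.115]],[-1,[-0.0245,-0.0035,-0.0975],[0,0,-0.115]]], newtons=90)

```text
t: 24.05
position: [497.3, 82.0, 73.0]
ee_rot: [0.001, 0.058, 0.998, -0.0]
ft_force: [-1.0, -0.2, 5.3]
opening: 0.164
grasp_force: 89.5
```

Call:
play_rows(moves=[[-1,[0,0,0],[0,0,0]],[-1,[0,0,0],[0,0,0]],[-1,[0,0,0],[0,0,0]]])

```text
t: 24.35
position: [497.3, 82.0, 73.0]
ee_rot: [0.001, 0.058, 0.998, -0.0]
ft_force: [-0.8, 0.2, 6.4]
opening: 0.164
grasp_force: 89.5
```

```bash
python3 st.py
```

```text
{'t': 24.35, 'position': [497.268, 82.003, 73.02], 'ft_force': [-0.807, 0.248, 6.374], 'ft_torque': [0.018, 0.164, 0.012], 'opening': 0.164, 'grasp_force': 89.488, 'qpos': [-0.077, 0.164, 1.929, -0.0, 1.047, -1.531]} yaw 83.31
```

Call:
play_rows(moves=[[-1,[0,0,0.03],[0,0,0]],[-1,[0,0,0.08],[0,0,0.14]],[-1,[-0.002,0.03,0.08],[0,0,0.28]],[-1,[-0.004,0.06,0.08],[0,0,0.42]],[-1,[-0.006,0.09,0.08],[0,0,0.56]],[-1,[-0.008,0.12,0.08],[0,0,0.7]],[-1,[-0.01,0.15,0.08],[0,0,0.84]],[-1,[-0.012,0.18,0.08],[0,0,0.98]],[-1,[-0.014,0.2136,0.08],[0,0,1.12]],[-1,[-0.0146,0.2136,0.08],[0,0,1.26]],[-1,[-0.0146,0.2136,0.08],[0,0,1.4]],[-1,[-0.0146,0.2136,0.08],[0,0,1.54]]])

```text
t: 25.55
position: [481.0, 295.8, 151.1]
ee_rot: [-0.001, -0.656, 0.755, 0.0]
ft_force: [0.7, -0.9, -2.0]
opening: 0.165
grasp_force: 88.6
```

Call:
play_rows(moves=[[-1,[0,0,0],[0,0,0.046]],[-1,[0,0,0],[0,0,0.046]],[-1,[0,0,0],[0,0,0.046]],[-1,[0,0,0],[0,0,0.046]]])

```text
t: 25.95
position: [481.7, 295.5, 151.7]
ee_rot: [-0.0, -0.67, 0.742, 0.0]
ft_force: [-0.0, -0.2, -2.1]
opening: 0.162
grasp_force: 88.5
```

```bash
python3 st.py; python3 b.py w11.png socket_top,cartridge,cartridge_grip,bottle1; python3 -c "
import cv2
i=cv2.imread('pics/w11.png');cv2.imwrite('pics/w11b.png',cv2.resize(i[100:300,150:350],(600,600),interpolation=cv2.INTER_CUBIC))"
```

```text
{'t': 25.95, 'position': [481.657, 295.548, 151.734], 'ft_force': [-0.001, -0.239, -2.075], 'ft_torque': [-0.01, 0.005, -0.004], 'opening': 0.162, 'grasp_force': 88.549, 'qpos': [0.337, 0.207, 1.705, -0.0, 1.231, -2.703]} yaw 174.13
25.95 [481.7 295.5 151.7] [[-0.102, -0.995, -0.001], [-0.995, 0.102, -0.0], [0.0, 0.001, -1.0]]
[[319.5, 0.0, 251.2], [0.0, 319.5, 189.8], [0.0, 0.0, 1.0]] [[-0.99, 0.1, 0.03, 475.13], [0.1, 0.96, 0.26, 228.84], [0.0, 0.26, -0.96, 293.85], [0.0, 0.0, 0.0, 1.0]]
wrist socket_top 0.96 [478. 297.  48.] [256. 191.]
wrist cartridge 0.8 [479. 297.  79.] [255. 203.]
wrist cartridge_grip 0.96 [479. 294. 154.] [256. 246.]
```

View pics/w11b.png

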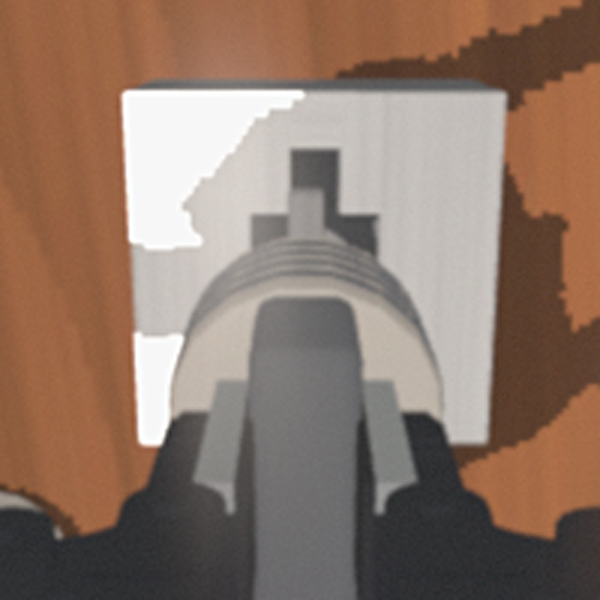

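```bash
python3 - <<'E'
from h import *
I,K,E=snap("wrist")
n=np.array([np.sin(np.radians(84.2)),-np.cos(np.radians(84.2))])
c=np.array([481.7,295.5])
for nm,u,v,z in [("slotend",315,149,50),("slot",315,180,50),("lugtop end",307,190,86.7),("lugtop",306,210,86.7),("keyhole square far edge mid",314,215,50),("blockTL",123,92,50),("blockTR",505,92,50),("blockBR",489,443,50),("blockBL",138,445,50)]:
    p=ray(K,E,(150+u/3,100+v/3),z)[:2]; print(nm,p.round(1),"perp",((p-c)@n).round(2),"along",((p-c)@[n[1]*-1,n[0]]).round(1))
E
```

```text
slotend [475.8 263.6] perp -2.6 along -32.3
slot [476.6 271.6] perp -2.63 along -24.3
lugtop end [478.4 267.2] perp -0.43 along -28.5
lugtop [479.1 271.6] perp -0.22 along -24.0
keyhole square far edge mid [477.8 280.7] perp -2.4 along -15.1
blockTL [522.5 244.4] perp 45.7 along -46.7
blockTR [426.9 254.1] perp -50.31 along -46.7
blockBR [435.8 349.9] perp -51.2 along 49.5
blockBL [532.8 340.7] perp 46.3 along 50.1
```

Call:
play_rows(moves=[[-1,[-0.0015,0.0014,-0.01],[0,0,0]],[-1,[-0.0015,0.0014,-0.02],[0,0,0]],[-1,[-0.0015,0.0014,-0.025],[0,0,0]],[-1,[-0.0015,0.0014,-0.028],[0,0,0]],[-1,[-0.0015,0.0014,-0.031],[0,0,0]],[-1,[-0.0015,0.0014,-0.034],[0,0,0]],[-1,[-0.0015,0.0014,-0.034],[0,0,0]]])

```text
t: 26.95
position: [480.3, 297.0, 117.7]
ee_rot: [-0.0, -0.67, 0.742, 0.0]
ft_force: [-1.3, 0.8, -1.9]
opening: 0.164
grasp_force: 88.5
```

```bash
python3 st.py
```

```text
{'t': 26.95, 'position': [480.256, 296.987, 117.707], 'ft_force': [-1.289, 0.805, -1.889], 'ft_torque': [-0.03, -0.013, -0.054], 'opening': 0.164, 'grasp_force': 88.542, 'qpos': [0.34, 0.246, 1.731, 0.0, 1.165, -2.7]} yaw 174.17
```

Call:
play_rows(moves=[[-1,[0,0,-0.005],[0,0,0]],[-1,[0,0,-0.01],[0,0,0]],[-1,[0,0,-0.014],[0,0,0]],[-1,[0,0,-0.017],[0,0,0]],[-1,[0,0,-0.017],[0,0,0]]])

```text
t: 27.45
position: [481.3, 297.4, 102.2]
ee_rot: [0.001, -0.67, 0.742, -0.0]
ft_force: [-1.4, -0.9, 8.5]
opening: 0.163
grasp_force: 89.9
```

```bash
python3 st.py
```

```text
{'t': 27.45, 'position': [481.284, 297.408, 102.182], 'ft_force': [-1.397, -0.896, 8.507], 'ft_torque': [-0.113, 0.42, 0.046], 'opening': 0.163, 'grasp_force': 89.935, 'qpos': [0.34, 0.267, 1.739, 0.0, 1.133, -2.7]} yaw 174.18
```

Call:
play_rows(moves=[[-1,[0,0,-0.0008],[0,0,0]],[-1,[0,0,-0.0008],[0,0,-0.14]],[-1,[0,0,-0.0008],[0,0,-0.28]],[-1,[0,0,-0.0008],[0,0,-0.42]],[-1,[0,0,-0.0008],[0,0,-0.56]],[-1,[0,0,-0.0008],[0,0,-0.7]],[-1,[0,0,-0.0008],[0,0,-0.84]],[-1,[0,0,-0.0008],[0,0,-0.98]],[-1,[0,0,-0.0008],[0,0,-1.12]],[-1,[0,0,-0.0008],[0,0,-1.26]],[-1,[0,0,-0.0008],[0,0,-1.4]],[-1,[0,0,-0.0008],[0,0,-1.4]]])

```text
t: 28.65
position: [481.4, 297.9, 102.0]
ee_rot: [0.001, -0.033, 0.999, 0.001]
ft_force: [-2.1, -0.3, 9.3]
opening: 0.17
grasp_force: 90.0
```

```bash
python3 st.py
```

```text
{'t': 28.65, 'position': [481.385, 297.882, 101.976], 'ft_force': [-2.11, -0.252, 9.262], 'ft_torque': [0.122, 0.396, -0.074], 'opening': 0.17, 'grasp_force': 89.985, 'qpos': [0.34, 0.268, 1.739, 0.001, 1.132, -1.297]} yaw 93.79
```

Call:
play_rows(moves=[[-1,[0,0,0.003],[0,0,0]],[-1,[0,0,0.0065],[0,0,0]],[-1,[0,0,0.0065],[0,0,0]]])

```text
t: 28.95
position: [481.3, 297.9, 108.4]
ee_rot: [0.001, -0.035, 0.999, 0.001]
ft_force: [-1.4, 0.8, 5.5]
opening: 0.162
grasp_force: 89.5
```

Call:
play_rows(moves=[[0.2,[0,0,0],[0,0,0]],[1,[0,0,0],[0,0,0]],[1,[0,0,0],[0,0,0]],[1,[0,0,0.002],[0,0,0]],[1,[0,0,0.03],[0,0,0]],[1,[0,0,0.08],[0,0,0]],[1,[0,0,0.13],[0,0,0]],[1,[-0.03,-0.02,0.17],[0,0,0]],[1,[-0.06,-0.02,0.2],[0,0,0]],[1,[-0.06,-0.02,0.2],[0,0,0]],[1,[-0.06,-0.02,0.2],[0,0,0]]])

```text
t: 30.05
position: [420.5, 277.2, 307.7]
ee_rot: [0.001, -0.035, 0.999, 0.0]
ft_force: [-0.7, 0.6, -0.8]
opening: 1.001
grasp_force: 0.0
```

```bash
cat > d.py <<'E'
from h import *
for c in ["scene","side","wrist"]:
    I,K,E=snap(c,c+"z.png"); find(c,K,E,["cartridge","bottle1","old_cartridge","beaker"],mn=.4)
E
python3 st.py; python3 d.py; python3 -c "
import cv2,numpy as np
i=cv2.imread('pics/wristz.png');j=cv2.imread('pics/sidez.png')
o=np.zeros((600,800,3),'u1');o[:300,:400]=cv2.resize(i,(400,300));o[300:,:400]=cv2.resize(cv2.imread('pics/scenez.png'),(400,300));o[:,400:]=cv2.resize(j[110:384,150:333],(400,600));cv2.imwrite('pics/c2.png',o)"
```

```text
{'t': 30.05, 'position': [420.504, 277.186, 307.74], 'ft_force': [-0.724, 0.611, -0.763], 'ft_torque': [0.0, -0.026, -0.013], 'opening': 1.001, 'grasp_force': 0.0, 'qpos': [0.343, -0.073, 1.686, -0.0, 1.526, -1.298]} yaw 93.98
scene cartridge 0.82 [483. 296.  41.] [357. 203.]
scene cartridge 0.69 [635.  -3.   8.] [230. 223.]
scene bottle1 0.91 [637.  87.   8.] [262. 232.]
scene bottle1 0.75 [633. -83.   9.] [203. 214.]
scene bottle1 0.54 [634.  -2.   6.] [231. 223.]
scene old_cartridge 0.85 [ 645. -263.    5.] [142. 202.]
scene old_cartridge 0.72 [356. 323.  -1.] [372. 186.]
scene beaker 0.68 [649. 272.   1.] [332. 257.]
side cartridge 0.65 [483. 295.  40.] [216. 152.]
side bottle1 0.82 [638.  85.   8.] [274. 209.]
side bottle1 0.61 [635.  -8.  13.] [276. 235.]
side bottle1 0.61 [598. 397.   2.] [252. 140.]
side old_cartridge 0.78 [359. 316.   1.] [178. 158.]
side old_cartridge 0.7 [461. 414.   3.] [211. 138.]
side old_cartridge 0.65 [ 646. -268.    3.] [295. 339.]
side beaker 0.94 [648. 281.   1.] [271. 163.]
wrist cartridge 0.81 [478. 297.  35.] [264. 199.]
wrist bottle1 0.66 [638.  -8.   7.] [ 58. 279.]
wrist bottle1 0.64 [637. -81.   6.] [ 11. 276.]
wrist old_cartridge 0.95 [357. 321.  -0.] [287. 108.]
wrist old_cartridge 0.63 [458. 406.  -0.] [339. 184.]
wrist beaker 0.67 [647. 280.  -2.] [244. 292.]
```

View pics/c2.png

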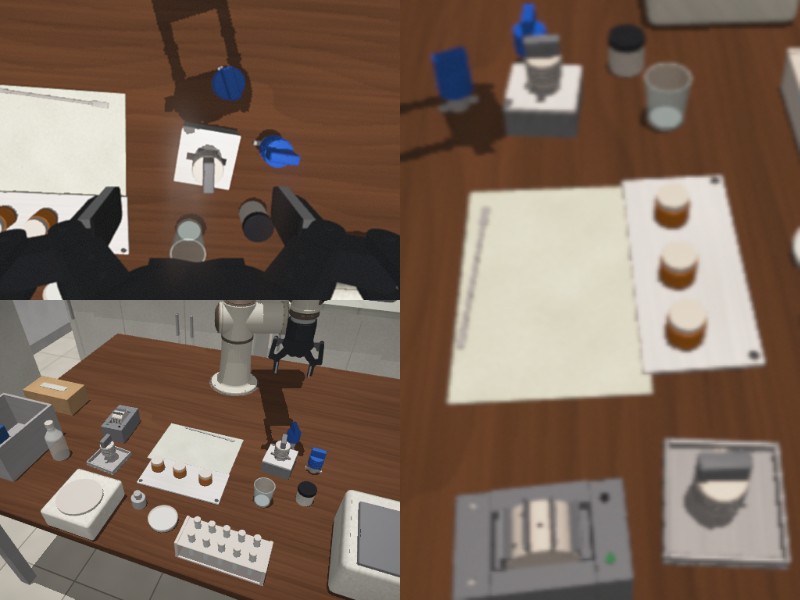

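All three bottles stand on the plate, the spent cartridge is in the tray and the fresh one is locked. The timer is next.

Call:
play_rows(moves=[[-1,[0,-0.049,0],[0,0,0]],[-1,[0.005,-0.098,0],[0,0,0]],[-1,[0.01,-0.147,0],[0,0,0]],[-1,[0.015,-0.196,0],[0,0,0]],[-1,[0.02,-0.245,-0.005],[0,0,0]],[-1,[0.02,-0.294,-0.01],[0,0,0]],[-1,[0.02,-0.343,-0.015],[0,0,0]],[-1,[0.02,-0.392,-0.02],[0,0,0]],[-1,[0.02,-0.441,-0.03],[0,0,-0.02]],[-1,[0.02,-0.49,-0.04],[0,0,-0.04]],[-1,[0.02,-0.539,-0.05],[0,0,-0.06]],[-1,[0.02,-0.586,-0.06],[0,0,-0.07]]])

```text
t: 32.0
position: [440.0, -311.2, 246.5]
ee_rot: [0.0, 0.001, 1.0, -0.0]
ft_force: [0.6, 1.2, 0.1]
opening: 0.003
grasp_force: 0.0
```

Call:
play_rows(moves=[[-1,[0,0,0],[0,0,0]],[-1,[0,0,0],[0,0,0]],[-1,[0,0,0],[0,0,0]]])

```text
t: 32.3
position: [440.6, -308.2, 247.1]
ee_rot: [0.0, 0.0, 1.0, 0.0]
ft_force: [0.7, 0.3, -0.8]
opening: -0.005
grasp_force: 0.0
```

```bash
python3 st.py; python3 b.py w12.png timer,wheel_axis; python3 -c "
import cv2
i=cv2.imread('pics/w12.png');cv2.imwrite('pics/w12b.png',cv2.resize(i[60:285,100:400],(800,600),interpolation=cv2.INTER_CUBIC))"
```

```text
{'t': 32.3, 'position': [440.625, -308.203, 247.118], 'ft_force': [0.727, 0.307, -0.794], 'ft_torque': [0.004, 0.002, 0.019], 'opening': -0.005, 'grasp_force': 0.0, 'qpos': [-0.835, 0.05, 1.682, 0.0, 1.409, -2.406]} yaw 90.0
32.3 [ 440.6 -308.2  247.1] [[-1.0, 0.0, 0.0], [0.0, 1.0, 0.0], [-0.0, 0.0, -1.0]]
[[319.5, 0.0, 251.2], [0.0, 319.5, 189.8], [0.0, 0.0, 1.0]] [[-0.0, 0.96, 0.26, 374.31], [1.0, 0.0, -0.0, -308.86], [-0.0, 0.26, -0.96, 389.19], [0.0, 0.0, 0.0, 1.0]]
wrist timer 0.65 [ 488. -307.   -1.] [253. 196.]
wrist wheel_axis 0.69 [ 484. -310.   52.] [250. 206.]
wrist wheel_axis 0.24 [ 485. -306.    0.] [254. 193.]
```

View pics/w12b.png

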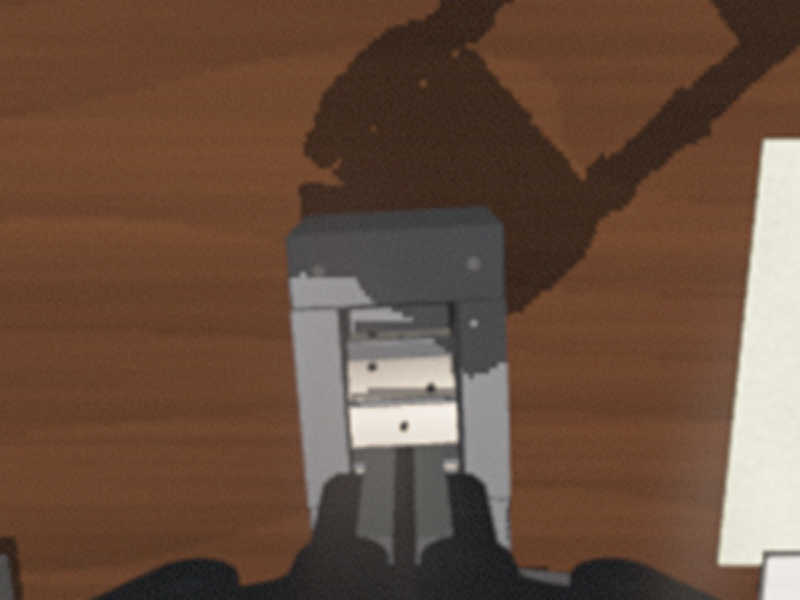

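```bash
python3 - <<'E'
from h import *
I,K,E=snap("wrist")
f=lambda u,v,z: ray(K,E,(100+u*.375,60+v*.375),z)[:2].round(1)
for n,u,v,z in [("TL",290,238,64),("TR",502,225,64),("Lbot",308,505,64),("Rbot",509,498,64),("ridge lower far edge L",350,447,94),("R",458,443,94),("ridge between L",348,402,94),("R",457,400,94),("hole TL",342,308,64),("hole TR",452,300,64),("upper ridge",400,335,80)]: print(n,f(u,v,z))
for p in [(486,-309,86),(486-12.4,-309,94),(486+12.4,-309,94),(486-32,-309,79.5),(486-24,-309,81)]:
    q=px(K,E,p); print(p,((q-[100,60])/.375).round(0))
E
```

```text
TL [ 420.5 -352.1]
TR [ 415.4 -271.1]
Lbot [ 532.1 -348.3]
Rbot [ 528.8 -264.6]
ridge lower far edge L [ 494.  -328.4]
R [ 492.3 -288.3]
ridge between L [ 476.4 -328.9]
R [ 475.5 -289. ]
hole TL [ 447.9 -332.7]
hole TR [ 444.6 -289.7]
upper ridge [ 454.6 -309.9]
(486, -309, 86) [402. 419.]
(473.6, -309, 94) [402. 395.]
(498.4, -309, 94) [402. 458.]
(454, -309, 79.5) [402. 333.]
(462, -309, 81) [402. 355.]
```

The 1-dot face (403,425) projects to the top, with the 2-dot face next on the robot side, so the wheel needs seven clicks. I'll make the first one carefully.

Call:
play_rows(moves=[[-1,[0.016,-0.0015,-0.04],[0,0,0.052]],[-1,[0.016,-0.0015,-0.09],[0,0,0.052]],[-1,[0.016,-0.0015,-0.13],[0,0,0.052]],[-1,[0.016,-0.0015,-0.15],[0,0,0.052]],[-1,[0.016,-0.0015,-0.156],[0,0,0.052]],[-1,[0.016,-0.0015,-0.156],[0,0,0.052]]])

```text
t: 33.1
position: [456.4, -309.9, 90.7]
ee_rot: [-0.0, -0.026, 1.0, 0.0]
ft_force: [0.7, -0.1, -0.1]
opening: 0.0
grasp_force: 0.0
```

Call:
play_rows(moves=[[-1,[0.003,0,0],[0,0,0]],[-1,[0.003,0,0],[0,0,0]]])

```text
t: 33.3
position: [460.8, -311.5, 93.0]
ee_rot: [0.001, -0.026, 1.0, -0.002]
ft_force: [-0.3, 0.3, 0.5]
opening: -0.001
grasp_force: 0.0
```

Call:
play_rows(moves=[[-1,[0.003,0,0],[0,0,0]],[-1,[0.003,0,0],[0,0,0]]])

```text
t: 33.5
position: [463.1, -310.9, 91.7]
ee_rot: [0.001, -0.026, 1.0, -0.001]
ft_force: [-0.6, 0.3, 0.8]
opening: 0.0
grasp_force: 0.0
```

Call:
play_rows(moves=[[-1,[0.003,0,0],[0,0,0]],[-1,[0.003,0,0],[0,0,0]]])

```text
t: 33.7
position: [464.7, -310.7, 91.1]
ee_rot: [-0.001, -0.026, 1.0, -0.0]
ft_force: [-5.2, 0.2, 4.4]
opening: -0.0
grasp_force: 3.5
```

Call:
play_rows(moves=[[-1,[0.003,0,0],[0,0,0]],[-1,[0.003,0,0],[0,0,0]]])

```text
t: 33.9
position: [465.8, -310.7, 91.2]
ee_rot: [-0.004, -0.026, 1.0, 0.0]
ft_force: [-14.3, 0.2, 10.1]
opening: 0.004
grasp_force: 8.4
```

Call:
play_rows(moves=[[-1,[0.003,0,0],[0,0,0]],[-1,[0.003,0,0],[0,0,0]]])

```text
t: 34.1
position: [470.3, -310.8, 92.3]
ee_rot: [-0.002, -0.026, 1.0, 0.0]
ft_force: [-6.0, 3.6, 13.2]
opening: 0.005
grasp_force: 6.4
```

Call:
play_rows(moves=[[-1,[0.003,0,0],[0,0,0]],[-1,[0.003,0,0],[0,0,0]]])

```text
t: 34.3
position: [475.1, -310.9, 92.3]
ee_rot: [0.001, -0.026, 1.0, -0.0]
ft_force: [0.5, 0.3, -0.2]
opening: 0.001
grasp_force: 0.0
```

Call:
play_rows(moves=[[-1,[0,0,0.03],[0,0,0]],[-1,[0,0,0.06],[0,0,0]],[-1,[-0.03,0,0.1],[0,0,0]],[-1,[-0.055,0,0.13],[0,0,0]],[-1,[-0.055,0,0.13],[0,0,0]],[-1,[-0.055,0,0.13],[0,0,0]]])

```text
t: 34.9
position: [419.6, -310.8, 221.5]
ee_rot: [0.001, -0.025, 1.0, -0.001]
ft_force: [0.9, -0.8, -0.2]
opening: 0.002
grasp_force: 0.0
```

```bash
cat > dots.py <<'E'
from h import *
import sys
ax=np.array([486.5,-308.5]); y=np.radians(3); c,s_=np.cos(y),np.sin(y)
I,K,E=snap("wrist",sys.argv[1])
# rectify a vertical-projection patch of the top face at z=86, box frame: x -34..34, y -22..22 ; 8 px/mm
def pt(bx,by,z): return np.r_[ax+[c*bx-s_*by,s_*bx+c*by],z]
def patch(face):  # face index k: 0 top, +1 robot side
    th=-np.radians(36*face); out=[]
    for u in (-9.7,9.7):
        X=30*np.sin(th)+u*np.cos(th); Z=56+30*np.cos(th)-u*np.sin(th); out.append((X,Z))
    src=np.float32([px(K,E,pt(out[0][0],-20,out[0][1])),px(K,E,pt(out[0][0],20,out[0][1])),px(K,E,pt(out[1][0],20,out[1][1])),px(K,E,pt(out[1][0],-20,out[1][1]))])
    M=cv2.getPerspectiveTransform(src,np.float32([[0,0],[320,0],[320,155],[0,155]]))
    return cv2.warpPerspective(I,M,(320,155),flags=cv2.INTER_CUBIC)[:,:,::-1]
P=np.vstack([patch(1),patch(0)]); cv2.imwrite("pics/p_"+sys.argv[1],P)
g=cv2.cvtColor(P,cv2.COLOR_BGR2GRAY)
bh=cv2.morphologyEx(g,cv2.MORPH_BLACKHAT,np.ones((45,45)))
n,l,st,ce=cv2.connectedComponentsWithStats((bh>45).astype('u1'))
for k in range(1,n):
    if st[k,4]>60: print("face+1" if ce[k,1]<155 else "top",ce[k].round(0),st[k,2:])
# brightness profile rows
print("rows",[int(v) for v in g[:,140:180].mean(1)[::10]])
E
python3 st.py; python3 dots.py d1.png
```

```text
{'t': 34.9, 'position': [419.592, -310.823, 221.475], 'ft_force': [0.917, -0.841, -0.182], 'ft_torque': [0.076, 0.005, -0.026], 'opening': 0.002, 'grasp_force': 0.0, 'qpos': [-0.869, 0.027, 1.757, 0.0, 1.355, -2.491]} yaw 92.89
face+1 [319.  28.] [  3  62 106]
face+1 [155.  14.] [ 21  25 446]
face+1 [243.  46.] [ 21  16 254]
face+1 [317. 114.] [  7  79 411]
rows [141, 91, 79, 103, 120, 117, 86, 54, 49, 51, 50, 50, 50, 51, 49, 50, 49, 49, 48, 49, 46, 47, 47, 47, 47, 47, 46, 45, 46, 45, 46]
```

Call:
play_rows(moves=[[-1,[0.04,0,0.02],[0,0,0]],[-1,[0.045,0,0.02],[0,0,0]],[-1,[0.045,0,0.02],[0,0,0]],[-1,[0.045,0,0.02],[0,0,0]]])

```text
t: 35.35
position: [463.9, -309.9, 239.1]
ee_rot: [-0.001, -0.026, 1.0, 0.001]
ft_force: [-0.6, 0.8, -0.2]
opening: -0.002
grasp_force: 0.0
```

```bash
python3 st.py; python3 dots.py d2.png; python3 -c "
import cv2,numpy as np
i=cv2.imread('pics/d2.png');a=cv2.resize(i[110:250,180:330],(480,450),interpolation=cv2.INTER_CUBIC)
p=cv2.imread('pics/p_d2.png');o=np.zeros((450,800,3),'u1');o[:,:480]=a;o[:310,480:]=p;cv2.imwrite('pics/d2b.png',o)"
```

```text
{'t': 35.35, 'position': [463.855, -309.852, 239.096], 'ft_force': [-0.648, 0.763, -0.17], 'ft_torque': [0.028, 0.021, -0.02], 'opening': -0.002, 'grasp_force': 0.0, 'qpos': [-0.805, 0.111, 1.634, -0.0, 1.4, -2.428]} yaw 92.97
face+1 [318.  16.] [ 3 36 72]
face+1 [154.  18.] [ 22  23 384]
top [318. 164.] [  4 112 337]
face+1 [ 67. 128.] [ 25  28 536]
top [244. 207.] [ 21  36 502]
top [157. 244.] [ 320   37 6907]
top [314. 303.] [ 14  19 157]
top [155. 304.] [ 32  12 308]
rows [107, 82, 73, 96, 110, 89, 76, 71, 69, 75, 102, 122, 125, 127, 126, 130, 131, 156, 228, 235, 234, 236, 227, 145, 71, 86, 135, 150, 197, 224, 181]
```

View pics/d2b.png

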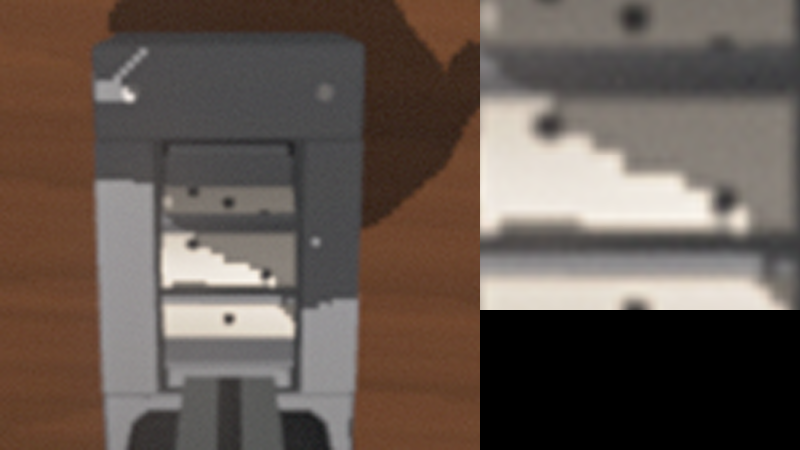

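```bash
python3 - <<'E'
from h import *
I,K,E=snap("wrist")
for v,z in [(222,94),(232,86),(290,94),(297,94),(293,94),(293,96),(340,86),(340,79.5),(40,64),(390,64),(142,64),(243,86),(272,86),(318,80)]: print(v,z,ray(K,E,(180+228*150/480,110+v*150/480),z)[:2].round(1))
E
```

```text
222 94 [ 465.3 -310.2]
232 86 [ 470.2 -310. ]
290 94 [ 485.8 -309.2]
297 94 [ 487.9 -309. ]
293 94 [ 486.7 -309.1]
293 96 [ 486.1 -309.1]
340 86 [ 504.2 -308.2]
340 79.5 [ 506.6 -308. ]
40 64 [ 415.5 -312.8]
390 64 [ 529.8 -306.8]
142 64 [ 446.7 -311.1]
243 86 [ 473.6 -309.8]
272 86 [ 482.6 -309.3]
318 80 [ 499.2 -308.4]
```

The wheel stands halfway: the ridge between faces 1 and 2 (crop v≈293) is at the very top, so the push was about 5 mm short. I'll finish this click with a push to x=480, then look.

Call:
play_rows(moves=[[-1,[0.006,0,-0.04],[0,0,0]],[-1,[0.006,0,-0.09],[0,0,0]],[-1,[0.006,0,-0.13],[0,0,0]],[-1,[0.006,0,-0.148],[0,0,0]],[-1,[0.006,0,-0.148],[0,0,0]],[-1,[0.009,0,-0.148],[0,0,0]],[-1,[0.012,0,-0.148],[0,0,0]],[-1,[0.015,0.001,-0.148],[0,0,0]],[-1,[0.017,0.001,-0.148],[0,0,0]],[-1,[0.017,0.001,-0.148],[0,0,0]]])

```text
t: 36.45
position: [482.7, -310.0, 93.8]
ee_rot: [0.001, -0.026, 1.0, -0.001]
ft_force: [-0.8, -0.6, -0.2]
opening: 0.001
grasp_force: 0.0
```

Call:
play_rows(moves=[[-1,[0,0,0.01],[0,0,0]],[-1,[0,0,0.03],[0,0,0]],[-1,[0,0,0.07],[0,0,0]],[-1,[-0.005,0,0.12],[0,0,0]],[-1,[-0.01,0,0.15],[0,0,0]],[-1,[-0.01,0,0.15],[0,0,0]],[-1,[-0.01,0,0.15],[0,0,0]]])

```text
t: 37.15
position: [471.8, -309.8, 244.2]
ee_rot: [0.001, -0.026, 1.0, -0.001]
ft_force: [0.1, 0.9, -0.5]
opening: -0.002
grasp_force: 0.0
```

```bash
sed -i 's/486.5,-308.5/487.7,-309/' dots.py; python3 st.py; python3 dots.py d3.png; python3 - <<'E'
import cv2,numpy as np
g=cv2.imread('pics/d3.png',0); b=g[150:240,225:275]; r=cv2.resize(b,(36,60),interpolation=cv2.INTER_AREA)
for k,row in enumerate(r): print(int(150+k*1.5)," ".join("%2d"%(v//10) for v in row[::1]))
E
```

```text
{'t': 37.15, 'position': [471.819, -309.844, 244.206], 'ft_force': [0.062, 0.922, -0.525], 'ft_torque': [0.013, 0.0, -0.043], 'opening': -0.002, 'grasp_force': 0.0, 'qpos': [-0.795, 0.12, 1.614, 0.0, 1.405, -2.417]} yaw 92.93
face+1 [72.  9.] [ 19  19 316]
face+1 [159.  44.] [ 23  23 411]
face+1 [246.  78.] [ 20  22 327]
face+1 [  8. 112.] [ 16  33 346]
top [  1. 195.] [  3 130 272]
top [ 75. 156.] [ 17  16 198]
top [250. 232.] [ 23  19 304]
top [142. 282.] [ 278   32 6867]
rows [111, 118, 117, 100, 75, 77, 110, 123, 116, 93, 80, 72, 67, 92, 123, 130, 129, 130, 129, 128, 122, 158, 227, 234, 234, 229, 168, 91, 72, 86, 126]
150  7  8  7  6  6  5  7  8  8  8  8  8  7  7  8  7  7  7  7  7  7  7  7  7  7  7  7  7  7  7  7  7  7  5  4  5
151  7  7  7  6  6  6  7  7  8  7  7  7  7  7  7  7  7  7  7  7  7  7  7  7  7  7  7  7  7  7  7  7  7  6  5  5
153  7  7  7  6  6  7  7  7  7  7  7  7  7  7  7  7  7  7  7  7  7  7  7  7  7  7  7  7  7  7  7  7  7  7  6  5
154  7  8  7  6  6  7  7  7  7  7  7  7  7  7  7  7  7  7  7  7  7  7  7  7  7  7  7  7  7  7  7  7  7  6  6  5
156  7  7  7  6  6  6 
[... 5549 characters left out ...]
8  8  9 11 14 14 14 14 14 11
231 14 12 11 11 11 12 13 14 12  9  9  9  9  9  9  9  7  6  5  5  5  6  8  9  9  8  8  8  9 10 13 14 14 14 10  6
232 13 12 12 12 11 11 12 13 11  9  9  9  9  9  9  9  7  5  5  5  5  6  8  9  9  8  8  8  8 10 13 14 14 12  8  5
234 13 13 12 12 12 12 13 13 11  9  9  9  9  9  9  8  7  5  5  5  5  6  8  9  8  9  8  8  8 10 13 14 14 12  6  5
235 13 12 12 11 12 13 13 13 11  9  9  9  9  9  9  9  7  5  5  5  5  6  8  9  9  8  8  8  8  9 12 14 14 12  8  5
237 10  8  8  8  8  8  8  9  9  8  9  9  9  9  9  8  7  5  5  5  5  6  8  9  8  8  8  8  8  8  8  8  8  8  6  4
238  6  5  5  5  5  5  5  6  8  8  9  9  8  9  9  8  7  5  5  5  5  6  8  9  8  8  8  8  8  8  6  4  4  4  3  3
```

The wheel is still near mid-click, because the shut finger's rear blocks the next ridge. Tilting the tool about 25° so that its front edge is a wedge should clear it.

Call:
play_rows(moves=[[-1,[0,0,-0.03],[-0.007,0.14,0]],[-1,[0,0,-0.07],[-0.015,0.28,0]],[-1,[0,0,-0.11],[-0.023,0.44,0]],[-1,[0,0,-0.13],[-0.023,0.44,0]],[-1,[0,0,-0.13],[-0.023,0.44,0]],[-1,[0,0,-0.13],[-0.023,0.44,0]]])

```text
t: 37.8
position: [471.0, -309.3, 112.5]
ee_rot: [-0.219, -0.025, 0.975, -0.005]
ft_force: [0.3, -0.9, 0.1]
opening: -0.002
grasp_force: 0.0
```

```bash
python3 st.py; python3 - <<'E'
from h import *
s=arm.get_state(); print(Rw(s).round(3).tolist())
I,K,E=snap("wrist","d4.png"); print(E[:3,3])
for p in [(487.7,-309,86),(487.7,-309,96),(475.3,-309,94),(500.1,-309,94),(464.2,-309,88.4),(511,-309,88.4)]: print(p,px(K,E,p).round(0))
g=cv2.cvtColor(I,cv2.COLOR_RGB2GRAY); u=int(px(K,E,(487.7,-309,90))[0])
print(u,[int(x) for x in g[120:330:3,u+14]])
E
```

```text
{'t': 37.8, 'position': [471.003, -309.267, 112.513], 'ft_force': [0.262, -0.887, 0.095], 'ft_torque': [-0.02, -0.237, -0.028], 'opening': -0.002, 'grasp_force': 0.0, 'qpos': [-0.645, 0.543, 1.413, -0.278, 1.534, -2.208]} yaw 92.94
[[-0.903, -0.051, -0.427], [-0.047, 0.999, -0.022], [0.427, 0.0, -0.904]]
[ 472.04186952 -309.93204796  269.32655693]
(487.7, -309, 86) [251. 275.]
(487.7, -309, 96) [251. 277.]
(475.3, -309, 94) [253. 253.]
(500.1, -309, 94) [250. 301.]
(464.2, -309, 88.4) [254. 232.]
(511, -309, 88.4) [249. 320.]
251 [97, 97, 95, 98, 95, 96, 96, 98, 99, 96, 100, 101, 98, 95, 132, 171, 170, 171, 174, 172, 177, 177, 177, 178, 178, 177, 179, 179, 162, 83, 76, 159, 156, 154, 155, 151, 130, 141, 143, 142, 142, 143, 140, 142, 141, 140, 143, 99, 56, 53, 54, 53, 52, 55, 50, 52, 44, 44, 43, 46, 43, 43, 41, 38, 41, 39, 37, 40, 37, 39]
```

Call:
play_rows(moves=[[-1,[0,0,-0.01],[0,0,0]],[-1,[0,0,-0.02],[0,0,0]],[-1,[0,0,-0.02],[0,0,0]],[-1,[0.003,0,-0.02],[0,0,0]],[-1,[0.006,0,-0.02],[0,0,0]],[-1,[0.009,0,-0.02],[0,0,0]],[-1,[0.012,0.0005,-0.02],[0,0,0]],[-1,[0.012,0.0005,-0.02],[0,0,0]],[-1,[0.012,0.0005,-0.02],[0,0,0]]])

```text
t: 38.75
position: [483.5, -308.9, 92.7]
ee_rot: [-0.218, -0.025, 0.976, -0.006]
ft_force: [-0.0, -0.1, -0.2]
opening: 0.001
grasp_force: 0.0
```

Call:
play_rows(moves=[[-1,[0,0,0.01],[0,0,0]],[-1,[0,0,0.03],[0,0,0]],[-1,[-0.01,0,0.07],[0,-0.14,0]],[-1,[-0.02,0,0.12],[0,-0.28,0]],[-1,[-0.025,0,0.15],[0.023,-0.44,0]],[-1,[-0.025,0,0.15],[0.023,-0.44,0]],[-1,[-0.025,0,0.15],[0.023,-0.44,0]]])

```text
t: 39.45
position: [457.8, -309.6, 244.7]
ee_rot: [0.001, -0.025, 1.0, -0.001]
ft_force: [-0.8, -0.6, -0.5]
opening: -0.001
grasp_force: 0.0
```

```bash
cat > prof.py <<'E'
from h import *
import sys
I,K,E=snap("wrist",sys.argv[1]); g=cv2.cvtColor(I,cv2.COLOR_RGB2GRAY).astype(int)
# rectify plane z=90: rows x 450..520 each 1.5mm, cols y -331..-287 each 1.5mm
for x in np.arange(450,520,1.5):
    L=[]
    for y in np.arange(-331,-286,1.5):
        u,v=px(K,E,(x,y+0.052*(x-487),90)); L.append(g[int(round(v)),int(round(u))]//10)
    print("%.0f"%x,"%3d"%round(v)," ".join("%2d"%a for a in L))
E
python3 st.py; python3 prof.py d5.png
```

```text
{'t': 39.45, 'position': [457.787, -309.628, 244.672], 'ft_force': [-0.777, -0.622, -0.536], 'ft_torque': [-0.026, 0.051, 0.013], 'opening': -0.001, 'grasp_force': 0.0, 'qpos': [-0.813, 0.089, 1.646, -0.001, 1.403, -2.433]} yaw 92.84
450 168 11  6  7 11  8  7  8  8  8  8  8  8  7  7  7  7  8  8  8  7  7  7  7  8  8  8  8  5  6  6
452 170 11  6  7 11  9  9  9  8  6  7  9  9  9  9  8  9  8  9  9  9  7  5  5  9  9  9  9  5  5  6
453 171 11  6  7 10 10 10  9  8  5  7  9  9  9  9  8  8  8  8  8  8  7  6  7  7  7  7  7  7  5  6
454 173 11  6  8 11  8  8  8  8  8  8  8  7  8  8  8  7  7  7  7  7  7  7  7  7  7  7  7  6  5  6
456 174 11  7  9 12  9  8  8  8  8  7  7  7  7  7  7  7  7  7  6  7  7  7  7  6  7  7  7  6  5  6
458 176 12  7  9 12 12 11  8  8  7  7  7  7  7  7  7  7  7  7  7  7  7  6  6  7  6  6  7  6  5  6
459 177 13  7  9 12 12 11 11 11  8  7  7  7  7  7  7  7  7  7  7  6  7  7  7  7  7  7  7  6  5  6
460 179 13  7  9 12 12 12 12 12 10  9  7  7  7  9  9  9  9  9  9  9  9  9  8  9  9  9 11 10  6  6
462 180 13  7  9 14 14 14 16 13 12 15 12 11 11 11 11 11 11 11 11 12 12 12 12 12 12
[... 3039 characters left out ...]
12 12 10  6  8
510 227 12  7  9 12 12 12 11 11 11 11 11 11 11 11 11 11 10 11 10 10 10 10 10  9 11 12 12 11  6  8
512 229 12  7  9 12 12 11 10 10 10 10 10 10  9  6  6  5  5  7  9  9  8  9  8  9  9 12 12 10  6  8
513 230 12  7  9 12 12 11  9  9  9  9  9  9  8  5  5  5  5  7  9  9  8  9  8  9  9 12 12 11  7  8
514 232 13  7  9 12 12 10  9  9  9  9  9  9  8  5  5  5  5  7  9  9  9  8  9  9  9 12 12 11  7  9
516 233 12  7  9 12 12 10  9  9  9  9  9  9  8  6  5  5  5  7  9  9  9  9  8  9  8  7  7  7  6  9
518 234 12  7  8 10  8  9  9  9  9  9  9  9  8  5  5  5  5  7  9  9  9  8  9  8  9  9  9  9  9 10
519 236 12  9  9  9  9  9  9  9  9  9  9  9  8  6  5  5  5  7  9  9  9  9  9  9  8 11 12 13 13 13
```

The 2-dot face is now centred on top and clicked in, so the wedge method works. I'll do one full cycle and then check.

Call:
play_rows(moves=[[-1,[0,0,-0.03],[-0.007,0.14,0]],[-1,[0,0,-0.07],[-0.015,0.28,0]],[-1,[-0.001,0,-0.11],[-0.023,0.44,0]],[-1,[-0.001,0,-0.132],[-0.023,0.44,0]],[-1,[-0.001,0,-0.132],[-0.023,0.44,0]],[-1,[-0.001,0,-0.132],[-0.023,0.44,0]]])

```text
t: 40.1
position: [457.4, -308.4, 110.0]
ee_rot: [-0.219, -0.026, 0.975, -0.005]
ft_force: [-0.4, -0.5, 0.1]
opening: -0.002
grasp_force: 0.0
```

Call:
play_rows(moves=[[-1,[0,0,-0.01],[0,0,0]],[-1,[0,0,-0.02],[0,0,0]],[-1,[0,0,-0.02],[0,0,0]],[-1,[0.004,0,-0.02],[0,0,0]],[-1,[0.008,0,-0.02],[0,0,0]],[-1,[0.012,0.0005,-0.02],[0,0,0]],[-1,[0.016,0.0005,-0.02],[0,0,0]],[-1,[0.02,0.001,-0.02],[0,0,0]],[-1,[0.0235,0.001,-0.02],[0,0,0]],[-1,[0.0265,0.001,-0.02],[0,0,0]],[-1,[0.0265,0.001,-0.02],[0,0,0]],[-1,[0.0265,0.001,-0.02],[0,0,0]]])

```text
t: 41.3
position: [484.3, -308.0, 90.7]
ee_rot: [-0.218, -0.025, 0.976, -0.006]
ft_force: [1.6, -0.5, -0.1]
opening: -0.001
grasp_force: 0.8
```

Call:
play_rows(moves=[[-1,[0,0,0.01],[0,0,0]],[-1,[0,0,0.022],[0,0,0]],[-1,[-0.013,0,0.022],[0,0,0]],[-1,[-0.0265,-0.001,0.022],[0,0,0]],[-1,[-0.0265,-0.001,0.022],[0,0,0]],[-1,[-0.0265,-0.001,0.022],[0,0,0]]])

```text
t: 41.9
position: [457.7, -309.2, 113.6]
ee_rot: [-0.218, -0.025, 0.976, -0.006]
ft_force: [0.3, -0.0, 0.1]
opening: -0.001
grasp_force: 0.0
```

```bash
python3 st.py; sed -i 's/np.arange(450,520,1.5)/np.arange(*eval(sys.argv[2]))/' prof.py; python3 prof.py d6.png "(445,505,1.5)"
```

```text
{'t': 41.9, 'position': [457.72, -309.171, 113.589], 'ft_force': [0.323, -0.019, 0.074], 'ft_torque': [-0.019, -0.221, 0.017], 'opening': -0.001, 'grasp_force': 0.0, 'qpos': [-0.658, 0.513, 1.454, -0.282, 1.519, -2.215]} yaw 92.92
445 224 22 22 22 22 22 22 22 22 22 22 22 22 22 22 22 22 22 22 22 22 22 22 22 22 22 22 22 22 22 21
446 226 22 22 22 22 22 22 22 22 22 22 21 21 21 18 19 20 19 13 16 16 16 19 19 19 15 14 15 15 14 18
448 229 19 20 20 20 20 16 16 15 16 16 16 16 17 16 12  9 11 16 16 18 18 10 10 10  9  9  9  9 10 23
450 232 23 11 11 12 12 12 12 11 11 11 18 18 18 18 13  9 10 18 18 18 18 12 15 19 20 20 12  9 10 23
451 234 23 10 11 11 19 19 20 20 20 22 18 18 18 18 12  9 11 18 18 18 18 13 12 12 17 22 15  9 10 23
452 237 23 10 11 12 22 22 22 22 22 22 18 18 18 18 11  9 10 18 18 18 18 14 11 12 12 18 15  9 10 22
454 240 23 14 11 11 21 23 17 17 17 17 18 18 18 18 11  9 10 18 18 18 18 13  7  7  6  8  9  9 10 23
456 242 23 14 10 11 17 11  9  9  9 12 18 18 18 18 11  9  9 18 18 18 18 15  7  7  6  6  9 14 10 23
457 245 23 14 11 17 11  9  9  9 10 14 18 18 18 18 10  9  9 17 18 18 18 16  6  6  6  6
[... 2350 characters left out ...]
 6  5  6  6  6
494 316  8  7  6  6  6  6  6  6  6  5  5  5  5  5 13 14 14  5  5  5  5  4  5  6  6  6  6  6  6  6
496 319  6  6  6  6  6  6  6  6  6  5  5  5  5  5  8  8  8  5  5  5  4  5  5  6  6  6  6  6  6  6
498 322  6  6  6  6  6  6  6  6  5  5  5  5  5  6  9  8  9  6  5  5  5  5  4  5  6  6  6  6  6  6
499 325  6  6  6  6  6  6  6  6  5  5  5  5  5  5  9  8  9  6  5  5  4  4  4  5  4  4  5  5  5  5
500 328  6  6  6  6  6  6  6  5  5  5  5  5  5  6 10 10 10  7  5  5  4  5  4  5  4  4  4  4  4  5
502 331  6  6  6  6  6  6  6  5  5  5  5  5  4  7 13 13 13  8  4  5  4  5  5  4  5  4  4  4  5  5
504 334  6  6  6  6  6  6  6  5  5  5  5  4  4 12 17 17 17 14  4  5  4  5  4  4  4  4  5  4  4  4
```

Call:
play_rows(moves=[[-1,[0,0,-0.01],[0,0,0]],[-1,[0,0,-0.022],[0,0,0]],[-1,[0,0,-0.022],[0,0,0]],[-1,[0.004,0,-0.022],[0,0,0]],[-1,[0.008,0,-0.022],[0,0,0]],[-1,[0.012,0.0005,-0.022],[0,0,0]],[-1,[0.016,0.0005,-0.022],[0,0,0]],[-1,[0.02,0.001,-0.022],[0,0,0]],[-1,[0.0235,0.001,-0.022],[0,0,0]],[-1,[0.0265,0.001,-0.022],[0,0,0]],[-1,[0.0265,0.001,-0.022],[0,0,0]],[-1,[0.0265,0.001,-0.022],[0,0,0]]])

```text
t: 43.15
position: [484.3, -308.1, 90.7]
ee_rot: [-0.218, -0.025, 0.976, -0.006]
ft_force: [0.9, -0.2, -0.1]
opening: -0.002
grasp_force: 0.8
```

Call:
play_rows(moves=[[-1,[0,0,0.01],[0,0,0]],[-1,[0,0,0.022],[0,0,0]],[-1,[-0.013,0,0.022],[0,0,0]],[-1,[-0.0265,-0.001,0.022],[0,0,0]],[-1,[-0.0265,-0.001,0.022],[0,0,0]],[-1,[-0.0265,-0.001,0.022],[0,0,0]]])

```text
t: 43.75
position: [457.8, -309.2, 113.6]
ee_rot: [-0.218, -0.025, 0.976, -0.006]
ft_force: [-0.6, -0.8, 0.2]
opening: 0.001
grasp_force: 0.0
```

Call:
play_rows(moves=[[-1,[0,0,-0.01],[0,0,0]],[-1,[0,0,-0.022],[0,0,0]],[-1,[0,0,-0.022],[0,0,0]],[-1,[0.004,0,-0.022],[0,0,0]],[-1,[0.008,0,-0.022],[0,0,0]],[-1,[0.012,0.0005,-0.022],[0,0,0]],[-1,[0.016,0.0005,-0.022],[0,0,0]],[-1,[0.02,0.001,-0.022],[0,0,0]],[-1,[0.0235,0.001,-0.022],[0,0,0]],[-1,[0.0265,0.001,-0.022],[0,0,0]],[-1,[0.0265,0.001,-0.022],[0,0,0]],[-1,[0.0265,0.001,-0.022],[0,0,0]]])

```text
t: 44.95
position: [484.3, -308.1, 90.6]
ee_rot: [-0.218, -0.025, 0.976, -0.006]
ft_force: [1.9, 0.1, 0.5]
opening: 0.001
grasp_force: 0.8
```

Call:
play_rows(moves=[[-1,[0,0,0.01],[0,0,0]],[-1,[0,0,0.03],[0,0,0]],[-1,[-0.01,0,0.07],[0,-0.14,0]],[-1,[-0.02,0,0.12],[0,-0.28,0]],[-1,[-0.025,0,0.152],[0.023,-0.44,0]],[-1,[-0.025,0,0.152],[0.023,-0.44,0]],[-1,[-0.025,0,0.152],[0.023,-0.44,0]]])

```text
t: 45.65
position: [458.2, -308.6, 244.8]
ee_rot: [0.001, -0.025, 1.0, -0.001]
ft_force: [0.1, -0.4, 0.1]
opening: -0.005
grasp_force: 0.0
```

```bash
python3 st.py; python3 prof.py d7.png "(448,505,1.5)"
```

```text
{'t': 45.65, 'position': [458.199, -308.624, 244.783], 'ft_force': [0.101, -0.386, 0.094], 'ft_torque': [-0.009, -0.02, 0.052], 'opening': -0.005, 'grasp_force': 0.0, 'qpos': [-0.811, 0.089, 1.647, -0.001, 1.403, -2.431]} yaw 92.84
448 165  7  6  6  9  8  8  7  8  7  7  8  7  8  7  7  7  7  7  8  7  7  7  7  7  7  7  7  4  5  6
450 167 10  6  6  9  8  8  8  8  8  7  7  7  7  8  7  7  7  7  7  7  7  7  7  7  8  8  7  4  4  6
451 168 11  6  6  9  8  8  8  8  7  7  8  8  8  8  7  7  7  9  9  9  8  6  6  9  9  9  9  5  5  6
452 170 11  6  6  9  9  9  9  7  6  7  8  9  8  8  6  6  7  8  9  8  7  5  6  7  7  7  7  6  5  6
454 172 12  6  7 11 11  8  8  8  7  7  8  8  8  7  7  7  7  7  7  7  7  7  7  7  7  7  7  6  5  6
456 173 13  7  9 13 12  8  8  8  8  8  7  7  7  7  7  7  7  7  7  7  7  7  7  7  7  7  7  6  6  6
457 175 13  7  9 12 11 11  8  7  7  7  7  7  7  7  7  7  7  7  6  7  7  7  7  7  7  6  6  6  6  6
458 176 13  7  9 12 12 12  9  8  8  7  7  7  7  7  7  7  7  7  7  7  7  7  7  6  6  6  6  6  5  6
460 178 13  7  8 12 11 11 12 11  9  7  7  7  7  8  7  7  8  8  7  7  8  7  7  7  7  
[... 2155 characters left out ...]
19 19 19  8  7
494 212 12 13 17 18 18 16 16 12 12 12 12 12 12 12 12 12 12 12 12 12 12 12  9  8  8  8  8  8  6  7
496 213 12  9 12  9  9  9  9  9  9  9  9  9  9  9  9  9  8  8  8  8  8  8  8  8  8  8  8  8  6  7
498 215 12  7  8  8  9  9  8  9  9  9  9  9  9  9  8  8  9  9  8  8  8  8  8  8  8  8  8  8  6  7
499 216 12  8  9  9  9  9  9  9  9  9  9  9  9  9  9  9  9  9  9  9  9  9 10 10 10 10 10 10  7  7
500 218 12  8  9 10 10 10 10 10 10 10 10 10 12 12 12 12 12 12 12 12 12 12 12 13 12 15 15 14  8  7
502 219 12  9 11 12 12 12 14 13 14 15 15 14 15 14 14 15 15 15 15 18 18 16 14 16 18 18 18 17  8  7
504 221 12  8 13 17 17 17 17 15 14 17 18 18 18 18 18 19 18 19 19 19 17 13 11 15 19 19 19 15  6  7
```

The top face shows five dots, so three more cycles bring up eight.

Call:
play_rows(moves=[[-1,[0,0,-0.03],[-0.007,0.14,0]],[-1,[0,0,-0.07],[-0.015,0.28,0]],[-1,[-0.001,0,-0.11],[-0.023,0.44,0]],[-1,[-0.001,0,-0.131],[-0.023,0.44,0]],[-1,[-0.001,0,-0.131],[-0.023,0.44,0]],[-1,[-0.001,0,-0.131],[-0.023,0.44,0]]])

```text
t: 46.3
position: [457.9, -307.4, 111.1]
ee_rot: [-0.219, -0.026, 0.975, -0.005]
ft_force: [-0.3, -0.7, 1.0]
opening: 0.002
grasp_force: 0.0
```

Call:
play_rows(moves=[[-1,[0,0,-0.01],[0,0,0]],[-1,[0,0,-0.022],[0,0,0]],[-1,[0,0,-0.022],[0,0,0]],[-1,[0.004,0,-0.022],[0,0,0]],[-1,[0.008,0,-0.022],[0,0,0]],[-1,[0.012,0.0005,-0.022],[0,0,0]],[-1,[0.016,0.0005,-0.022],[0,0,0]],[-1,[0.02,0.001,-0.022],[0,0,0]],[-1,[0.0235,0.001,-0.022],[0,0,0]],[-1,[0.0265,0.001,-0.022],[0,0,0]],[-1,[0.0265,0.001,-0.022],[0,0,0]],[-1,[0.0265,0.001,-0.022],[0,0,0]]])

```text
t: 47.5
position: [484.8, -307.1, 89.9]
ee_rot: [-0.218, -0.025, 0.976, -0.006]
ft_force: [0.0, -1.1, 1.8]
opening: 0.0
grasp_force: 1.7
```

Call:
play_rows(moves=[[-1,[0,0,0.01],[0,0,0]],[-1,[0,0,0.022],[0,0,0]],[-1,[-0.013,0,0.022],[0,0,0]],[-1,[-0.0265,-0.001,0.022],[0,0,0]],[-1,[-0.0265,-0.001,0.022],[0,0,0]],[-1,[-0.0265,-0.001,0.022],[0,0,0]]])

```text
t: 48.1
position: [458.3, -308.1, 112.5]
ee_rot: [-0.218, -0.025, 0.976, -0.006]
ft_force: [-0.5, 0.1, -0.3]
opening: -0.001
grasp_force: 0.0
```

Call:
play_rows(moves=[[-1,[0,0,-0.01],[0,0,0]],[-1,[0,0,-0.022],[0,0,0]],[-1,[0,0,-0.022],[0,0,0]],[-1,[0.004,0,-0.022],[0,0,0]],[-1,[0.008,0,-0.022],[0,0,0]],[-1,[0.012,0.0005,-0.022],[0,0,0]],[-1,[0.016,0.0005,-0.022],[0,0,0]],[-1,[0.02,0.001,-0.022],[0,0,0]],[-1,[0.0235,0.001,-0.022],[0,0,0]],[-1,[0.0265,0.001,-0.022],[0,0,0]],[-1,[0.0265,0.001,-0.022],[0,0,0]],[-1,[0.0265,0.001,-0.022],[0,0,0]]])

```text
t: 49.3
position: [484.8, -307.1, 89.9]
ee_rot: [-0.218, -0.025, 0.976, -0.006]
ft_force: [-0.0, 0.4, 1.3]
opening: -0.003
grasp_force: 2.0
```

Call:
play_rows(moves=[[-1,[0,0,0.01],[0,0,0]],[-1,[0,0,0.03],[0,0,0]],[-1,[-0.01,0,0.07],[0,-0.14,0]],[-1,[-0.02,0,0.12],[0,-0.28,0]],[-1,[-0.025,0,0.152],[0.023,-0.44,0]],[-1,[-0.025,0,0.152],[0.023,-0.44,0]],[-1,[-0.025,0,0.152],[0.023,-0.44,0]]])

```text
t: 50.0
position: [458.9, -307.7, 243.8]
ee_rot: [0.001, -0.025, 1.0, -0.001]
ft_force: [-1.0, 0.3, -1.1]
opening: 0.004
grasp_force: 0.0
```

```bash
python3 st.py; python3 prof.py d8.png "(457,499,1.5)"; cat > e.py <<'E'
from h import *
for c in ["scene","side"]:
    I,K,E=snap(c,c+"y.png"); find(c,K,E,["cartridge","bottle1","old_cartridge"],mn=.3)
E
python3 e.py
```

```text
{'t': 50.0, 'position': [458.869, -307.686, 243.786], 'ft_force': [-0.967, 0.296, -1.066], 'ft_torque': [0.009, 0.014, -0.03], 'opening': 0.004, 'grasp_force': 0.0, 'qpos': [-0.809, 0.089, 1.648, -0.0, 1.401, -2.429]} yaw 92.84
457 174 13  7  9 11 12 11  8  7  7  7  7  7  7  7  7  7  7  7  7  7  7  6  7  7  7  6  7  6  5  6
458 176 13  7  9 12 12 12 11  9  7  7  7  7  7  7  7  7  7  7  7  6  6  7  6  6  6  6  6  6  6  6
460 177 13  6  8 12 12 12 11 10 10  9  8  8  8  8  7  7  7  7  7  7  7  9  9 10 10 10  9  8  6  6
462 179 13  7  9 14 14 14 14 14 13 13  9  9  9  9  9  7 11 11 11 11 10  9  8 11 11 11 11 10  7  6
463 180 13  7 11 17 17 17 16 11  9 16 14 13 12 10  7  5 11 12 12 12 10  7  4 11 12 12 12 10  7  6
464 182 13  7 17 18 18 18 16 11  8 17 17 16 15 11 10  8 12 12 12 12 12 10  7 11 12 12 12 11  8  6
466 183 13  8 18 19 19 19 19 16 12 19 19 18 14 12 11 11 12 12 12 12 11  9  5 11 12 12 12 11  8  6
468 185 13  8 19 20 19 19 18 13  9 19 20 19 20 14 13 13 12 12 12 12 11  8  3 10 12 12 12 11  8  6
469 186 13  8 19 20 20 20 18 13 11 20 20 20 20 18 18 17 13 12 12 12 12 11 10 12 12 12 12
[... 1835 characters left out ...]
  8  8  8  8  8  8  8  8  8  8  6  6
scene cartridge 0.83 [482. 295.  36.] [357. 204.]
scene bottle1 0.73 [645. -42.  10.] [215. 221.]
scene bottle1 0.55 [635.  87.   7.] [263. 231.]
scene bottle1 0.51 [635. -90.  10.] [200. 214.]
scene old_cartridge 0.76 [462. 410.  -1.] [399. 219.]
scene old_cartridge 0.7 [ 642. -263.    3.] [143. 202.]
scene old_cartridge 0.67 [355. 316.  -1.] [370. 186.]
side bottle1 0.79 [636.  83.   7.] [273. 209.]
side bottle1 0.77 [638. -89.   5.] [281. 264.]
side bottle1 0.68 [645. -45.  12.] [282. 247.]
side old_cartridge 0.95 [ 645. -272.    3.] [295. 342.]
side old_cartridge 0.68 [ 485. -311.   55.] [213. 356.]
side old_cartridge 0.49 [639. -89.   5.] [282. 264.]
```

The top face shows seven dots. The bench knock moved one bottle to (645,-44), still well on the plate. One last cycle.

Call:
play_rows(moves=[[-1,[0,0,-0.03],[-0.007,0.14,0]],[-1,[0,-0.001,-0.07],[-0.015,0.28,0]],[-1,[-0.002,-0.001,-0.11],[-0.023,0.44,0]],[-1,[-0.002,-0.001,-0.129],[-0.023,0.44,0]],[-1,[-0.002,-0.001,-0.129],[-0.023,0.44,0]],[-1,[-0.002,-0.001,-0.129],[-0.023,0.44,0]]])

```text
t: 51.05
position: [457.9, -308.9, 115.1]
ee_rot: [-0.217, -0.025, 0.976, -0.007]
ft_force: [-0.6, -0.7, 1.4]
opening: -0.005
grasp_force: 0.0
```

Call:
play_rows(moves=[[-1,[0,0,-0.01],[0,0,0]],[-1,[0,0,-0.022],[0,0,0]],[-1,[0,0,-0.022],[0,0,0]],[-1,[0.004,0,-0.022],[0,0,0]],[-1,[0.008,0,-0.022],[0,0,0]],[-1,[0.012,0.0005,-0.022],[0,0,0]],[-1,[0.016,0.0005,-0.022],[0,0,0]],[-1,[0.02,0.001,-0.022],[0,0,0]],[-1,[0.0235,0.001,-0.022],[0,0,0]],[-1,[0.0265,0.001,-0.022],[0,0,0]],[-1,[0.0265,0.001,-0.022],[0,0,0]],[-1,[0.0265,0.001,-0.022],[0,0,0]]])

```text
t: 52.25
position: [484.3, -306.9, 90.6]
ee_rot: [-0.218, -0.025, 0.976, -0.006]
ft_force: [1.1, 0.2, 0.4]
opening: -0.001
grasp_force: 0.8
```

Call:
play_rows(moves=[[-1,[0,0,0.01],[0,0,0]],[-1,[0,0,0.03],[0,0,0]],[-1,[-0.01,0,0.07],[0,-0.14,0]],[-1,[-0.02,0,0.12],[0,-0.28,0]],[-1,[-0.025,0,0.152],[0.023,-0.44,0]],[-1,[-0.025,0,0.152],[0.023,-0.44,0]],[-1,[-0.025,0,0.152],[0.023,-0.44,0]]])

```text
t: 52.95
position: [458.2, -307.6, 244.8]
ee_rot: [0.001, -0.025, 1.0, -0.001]
ft_force: [-0.0, -0.2, -0.4]
opening: -0.0
grasp_force: 0.0
```

```bash
python3 st.py; python3 prof.py d9.png "(472,499,1.5)"; python3 e.py; python3 -c "
import cv2,numpy as np
o=np.zeros((600,800,3),'u1');o[:,:400]=cv2.resize(cv2.imread('pics/sidey.png')[110:384,150:333],(400,600));o[:300,400:]=cv2.resize(cv2.imread('pics/d9.png')[140:230,190:310],(400,300),interpolation=cv2.INTER_CUBIC);o[300:,400:]=cv2.resize(cv2.imread('pics/sceney.png')[130:330,110:410],(400,300));cv2.imwrite('pics/fin.png',o)"
```

```text
{'t': 52.95, 'position': [458.229, -307.644, 244.786], 'ft_force': [-0.044, -0.226, -0.446], 'ft_torque': [-0.001, 0.026, 0.046], 'opening': -0.0, 'grasp_force': 0.0, 'qpos': [-0.81, 0.087, 1.648, -0.001, 1.403, -2.43]} yaw 92.84
472 190  9  9 20 21 21 19 15 13 12 16 16 16 13 11  8  7 10 14 13 12 11  7  4  8 12 13 12 11  8  6
474 191  9 10 20 21 20 18 11  8  7 12 12 12 12 11  8  7 10 12 12 12 11 10  9 11 12 12 12 10  8  6
475 193 10 10 18 14 13 13 12 11 10 12 12 12 12 12 11 11 11 11 11 10 10 10  9 10  9  7  7  7  6  6
476 194 10  9 14 12 12 12 13 13 13 14 13 13 13 13 13 13 13 12 12 14 14 14 14 14  9  9  8  7  6  6
478 196 10  9 13 13 14 14 14 14 14 14 14 14 16 17 17 16 16 17 16 17 17 17 16 17 15 22 22 21 11  6
480 197 10 10 17 17 16 16 21 14 16 21 21 21 21 21 21 19 21 22 22 23 23 20 16 21 23 23 23 24 13  6
481 199  9 10 23 23 22 23 22 11 14 23 23 23 23 21 13 10 18 23 23 23 22 15 10 16 23 23 23 24 13  7
482 200 10 10 23 23 23 23 20  8 12 23 23 23 23 22 15 11 18 23 23 23 23 21 17 21 23 23 23 24 12  9
484 202 10 10 23 23 21 20 19 13 17 23 23 23 23 23 23 22 23 23 23 23 23 22 19 23 23 23 
[... 795 characters left out ...]

498 215 12  7  8  9  8  8  9  9  9  9  8  9  9  9  9  9  8  8  8  8  8  8  8  8  8  8  8  9  6  7
scene cartridge 0.58 [484. 296.  37.] [357. 204.]
scene bottle1 0.67 [633. -85.  10.] [202. 214.]
scene bottle1 0.66 [634.  84.   8.] [262. 231.]
scene bottle1 0.65 [649. -45.   6.] [214. 223.]
scene old_cartridge 0.79 [ 646. -263.    7.] [142. 202.]
scene old_cartridge 0.77 [460. 412.   1.] [400. 218.]
scene old_cartridge 0.69 [357. 317.   0.] [370. 186.]
side bottle1 0.79 [637. -90.   7.] [281. 264.]
side bottle1 0.64 [638.  84.   9.] [274. 209.]
side bottle1 0.6 [647. -44.  12.] [283. 247.]
side bottle1 0.51 [477. 295.  50.] [214. 149.]
side old_cartridge 0.91 [ 646. -271.    3.] [295. 341.]
```

View pics/fin.png

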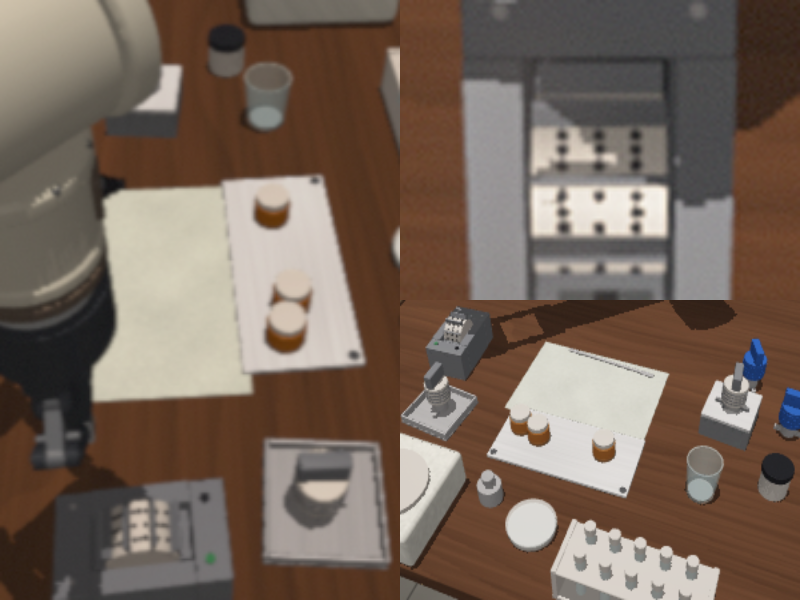

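The final view shows eight dots on top (600,212), all three bottles upright on the plate, the spent cartridge in the tray and the fresh one in the socket. I'm handing in.

```bash
python3 -c "
from station import arm
print(arm.close_job())"
```

```text
the job is handed in; nothing more can be done
None
```

I handed the job in at about 53 s with no verdict returned: the fresh cartridge looks locked in the socket, the spent one is in the tray, all three bottles are upright on the plate (one nudged mid-run but still on it), and the timer shows eight dots, clicked in.

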